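Free the stuck tray of the dish reader with its release pin

TASK

The dish reader has shut its tray in: take the release pin out of the tool holder, find by feel which of the three holes in the sloping panel hides the springy catch, and press that catch with the pin until the tray pops out; behind the other two lie hard, delicate circuit boards that must only be touched lightly. Then stand the pin back in the well it came from and pull the tray out by its bar as far as it goes, leaving everything else where it is.

Things in the scene. Friction and masses are not known exactly. Their poses are not given: they have to be found in the camera images.
- reader: Dish reader: white benchtop instrument, 240 mm deep (x), 260 wide (y), 170 high, fixed. Origin: centre of its underside; own -x is the front (tray side, to the robot), z up. Its front upper half is a flat grey panel rising at 35 degrees to the horizontal, from 85 mm high at the front face (x = -120 mm) to 169 mm high at x = 0; flat top behind. Three equal holes in a row across the panel.
- hole0 (a point): Centre of a hole's mouth on the panel's outer face, 127 mm above the bench, 50 mm to the reader's -y side of the middle hole. Holes are round, 11 mm wide, square to the 14 mm thick panel: their inward direction in the reader's axes is (0.574, 0, -0.819), so a pin must lean 35 degrees, its top towards the robot.
- hole1 (a point): Mouth of the middle hole, as hole0. Under each hole, 17 mm below the panel's outer face along the hole, lies a flat floor 18 mm across. One floor, unknown which, is the springy catch; the other two are circuit boards, hard: they give only 1 mm per 10 N.
- hole2 (a point): Mouth of the hole 50 mm to the reader's +y side of the middle one, as hole0.
- catch (a joint): How far the hidden catch, under one of the holes, is pressed in along the hole (m): 0 at rest, 0.013 at its hard stop. It starts to yield at about 8 N, stays at 5 to 9 N, lets the tray go at about 0.008 to 0.009, and springs back when released.
- board_a (a joint): How far one circuit board, under one of the holes, is bent in (m): 0 untouched, 0.001 at 10 N; it must not be bent by more than 0.0035.
- board_b (a joint): The same for the other circuit board, under another hole.
- tray (a joint): How far the tray is out (m): 0 when latched, 0.085 at its end stop. While the catch is pressed the tray is drawn in by some 4 mm; when tripped, a spring throws it out to about 0.032. After that it slides with about 1 to 4 N and stays where it is left.
- tray_bar (a point): Middle of the straight aluminium pull bar on the front of the tray; the bar is 110 mm long along the reader's y, about 10 mm thick, 55 mm above the bench, and its middle line stands 35 mm in front of the tray's front plate. Moves with the tray, towards the reader's -x.
- holder: White tool block, 56 mm (x) by 136 mm (y), 64 mm high, fixed to the bench; origin: centre of its underside. Two round wells 12 mm wide go down through its top, at y = -34 and +34 mm; one holds the pin, the other a scoop with a round handle.
- pin: Release pin, 90 g, upright in one well. Origin: centre of its collar's underside, which rests on the holder's top; z up along the handle. Flat grey handle 12 mm thick (own x), 26 wide (own y), from 8 to 68 mm above the origin; steel collar 22 mm across, 0 to 8 mm above the origin; steel rod 6 mm thick from the origin down 55 mm to its rounded tip.
- pin_tip (a point): The end of the pin's rod.
- scoop: Bystander: tool in the holder's other well, round handle 18 mm thick with a 24 mm ball on top, 82 mm high above the holder. Leave it.
- dish_a: Bystander: glass dish, 60 mm wide, 17 mm high, lying between the reader's tray and the holder. Origin: centre of its underside.
- dish_b: Bystander: glass dish, 90 mm wide, 17 mm high, on the robot's right. Origin: centre of its underside.
- dish_c: Bystander: glass dish, 60 mm wide, lying on top of dish_b.
- jar: Bystander: white jar with blue cap, 60 mm wide, 90 mm high. Origin: centre of its underside.
- wash_bottle: Bystander: white wash bottle with a bent spout, 60 mm wide, 203 mm high. Origin: centre of its underside.
- beaker: Bystander: glass beaker, 64 mm wide, 85 mm high. Origin: centre of its underside.
There are look-alikes about, which are no part of the job. What is shaped like the pin but orange is not meant.

How it is judged:
By the outcome, as a careful person would: the job done as asked, in the order asked, and still so for the second after the job is handed in, with the robot touching nothing.
It also fails if it takes over 64 s, if anything falls off the work surface, if the arm or the gripper's body presses on something with over 40 N, if the wrist force passes 120 N, or if a joint passes its speed limit or range.

ROBOT

A 7-joint arm with a two-finger parallel gripper is mounted at the origin on the work surface. World frame = base frame: x ahead of the robot, y to its left, z up, the work surface at z = 0. Lengths are in m, angles in rad, forces in N, time in s.
With the tool pointing down it reaches from about 0.425 to 0.875 m from the base axis. Payload 8.4 kg.
Tool frame: the origin (TCP) lies on the centre line of the jaws, within the pads' length; the fingertips stand 25 mm ahead of it and the grasp point (between the pads) lies 6 mm ahead of it; z points along the fingers, y is the line along which they close (so a half turn about z gives the same grasp; the last joint's range is limited). The gripper opens to 87 mm and grips with 3 to 60 N. Pads are 19 mm wide; open, the fingers measure 117 mm over their backs; the gripper's body (75 mm by 190 mm) begins 51 mm behind the grasp point.
Start: joints at [1.098, 0.333, 0.04, 1.465, -0.013, 1.343, -0.059], TCP at [0.237, -0.605, 0.21] pointing down, gripper open.
Joint ranges: [-2.58, 2.58], [-0.38, 2.09], [-1.3, 1.39], [0.25, 2.4], [-1.5, 4.64], [0.08, 2.09], [-2.65, 2.65]. Speed limits (rad/s): [2.22, 2.22, 2.79, 2.79, 3.14, 3.14, 3.14].

INTERFACE

Orientations are given as a unit quaternion [w, x, y, z].
In Python, from plant import manip gives the robot as it stands.
- The arm moves only by the tool carry_out, never from a script. Its argument "series" is a list of rows, each a list of 7 numbers: the shift along the world's x, y, z in cm, then the turn, a rotation vector about the world's x, y, z in degrees, then the opening, from 0 (shut) to 1 (fully open). A call has exactly 8 rows; each row is the pose to reach, as a shift and turn from the pose commanded when the call began; what a row does not reach only later rows make up. A row lasts 1/12 s, in which the tool goes at most 41.7 mm and 7.16 degrees, less where a joint would pass 70% of its speed; a pose out of reach is approached as far as the arm can. A call with a gripper value outside its range is refused whole. The fingers move at their own pace and stop on an object; "newtons" is the grip in N (left out, the last holds). Time passes only in rows, so rows that repeat a pose let the fingers close, or fill a call up. It gives the time, the measured TCP pose, the force, the opening and the grip force at its end, in the units of the state.
- manip.sense(): the state, without advancing time (a new reading comes with each control period).
- manip.snapshot(name): name is "scene" or "top" or "wrist"; returns a dict with "frame" (384x512x3 uint8, red, green, blue), "z_map" (384x512 float32, m along the optical axis (not along the pixel's ray), 0 where there is no reading), "vertical_fov" (degrees; the focal length in pixels is half the picture's height over the tangent of half this angle, whatever the lens; pixels are square), "cx", "cy" (the principal point, pixels), "world_to_cam" (4x4, takes a point from world to camera coordinates). Camera axes: x right, y down, z forward; pixel columns grow to the right and rows downward; lengths in m; the calibration is good to about 2 mm. A picture is of the moment at which its call begins.
- manip.close_job(): hands the job in; it is judged then, once.
The state is a dict: "clock": time; "qpos": joint angles; "qd": joint speeds; "tau": joint torques, N m; "tool_pos": TCP position; "orientation": TCP orientation; "force": force on the tool from outside, world axes, zero at the start; "torque": the same for the moment, N m; "width": opening from 0.0 (shut) to 1.0 (fully open); "gripper_force": force on a finger pad.
Only numpy, scipy, OpenCV 4.12 (cv2) and the standard library are available. Lean on these libraries where they do the work, as an engineer would, in place of code of your own. Each camera call takes 0.05 s, during which the arm holds its last target. There are 200 camera calls.

## Working session

There is one attempt and no reset: what is moved stays moved. The work goes in short steps, Python scripts to look and compute and a tool call to move; the robot and the scene stay as the last step left them, time stands still between calls to the robot, and variables do not carry over. Pictures are saved under pics/ and viewed, at most 10 in all, crops included, and the job is handed in when it is done.

Besides the shell and the picture viewer there is one more tool, called after "Request:" as a command line: name --pt "numbers of a row" for each row, then --argument value for the rest. carry_out: Moves the arm, as the interface text tells. Its arguments: {"type":"object","properties":{"series":{"type":"array","items":{"type":"array","items":{"type":"number"}}},"newtons":{"type":"number"}},"required":["series"]}

```bash
mkdir -p pics && ls
cat > h.py <<'E'
import numpy as np, cv2
from plant import manip
def snap(n):
    s=manip.snapshot(n); np.savez('pics/'+n+'.npz',**{k:np.array(v) for k,v in s.items()}); return s
def load(n): return np.load('pics/'+n+'.npz')
def px2w(s,u,v,z=None,plane=None):
    f=192/np.tan(np.radians(float(s['vertical_fov']))/2)
    d=np.array([(u-float(s['cx']))/f,(v-float(s['cy']))/f,1.])
    T=np.linalg.inv(s['world_to_cam']); 
    if plane is not None:
        r=T[:3,:3]@d; return T[:3,3]+r*(plane-T[2,3])/r[2]
    if z is None: z=float(s['z_map'][int(round(v)),int(round(u))])
    return (T@np.append(d*z,1))[:3]
def w2px(s,p):
    f=192/np.tan(np.radians(float(s['vertical_fov']))/2)
    c=(s['world_to_cam']@np.append(p,1))[:3]; return c[0]/c[2]*f+float(s['cx']),c[1]/c[2]*f+float(s['cy'])
E
python3 - <<'E'
from h import *
for n in('scene','top'):
    s=snap(n); print(n,s['vertical_fov'],s['cx'],s['cy'],np.linalg.inv(s['world_to_cam'])[:3].round(3).tolist())
    cv2.imwrite(f'pics/{n}0.png',cv2.resize(s['frame'][:,:,::-1],(800,600),interpolation=cv2.INTER_CUBIC))
print(manip.sense())
E
```

```text
pics
scene 47.1811818084374 258.08107270326326 191.59649128569654 [[-0.978, 0.151, -0.147, 0.697], [0.211, 0.702, -0.681, 0.653], [0.0, -0.696, -0.718, 0.85]]
top 45.31178711940569 259.47670745302923 184.92401064309786 [[-0.1, -0.974, 0.204, 0.262], [-0.995, 0.099, -0.017, -0.031], [-0.004, -0.204, -0.979, 1.454]]
{'clock': 0.1, 'qpos': array([ 1.09778151,  0.33385723,  0.03986898,  1.46616941, -0.01341774,
        1.34330352, -0.05850923]), 'qd': array([-4.11373178e-04, -2.30602918e-03, -2.39022335e-04, -4.79791905e-04,
       -8.53947252e-05,  1.54726330e-03, -8.73388536e-04]), 'tau': array([ 3.38357720e-03, -6.57813549e+01,  1.33999228e+00, -4.04710937e+01,
       -5.94980665e-02,  4.09290183e-02,  9.79365018e-05]), 'tool_pos': array([ 0.23718286, -0.60470789,  0.20874375]), 'orientation': array([-7.14473606e-04,  9.82585619e-01,  1.85808936e-01, -1.75857615e-04]), 'force': array([ 0.66419145, -0.57994965,  1.01971438]), 'torque': array([-0.03229869,  0.07117707, -0.05857858]), 'gripper_force': 0.0, 'width': 0.9996912490740169}
```

View pics/scene0.png

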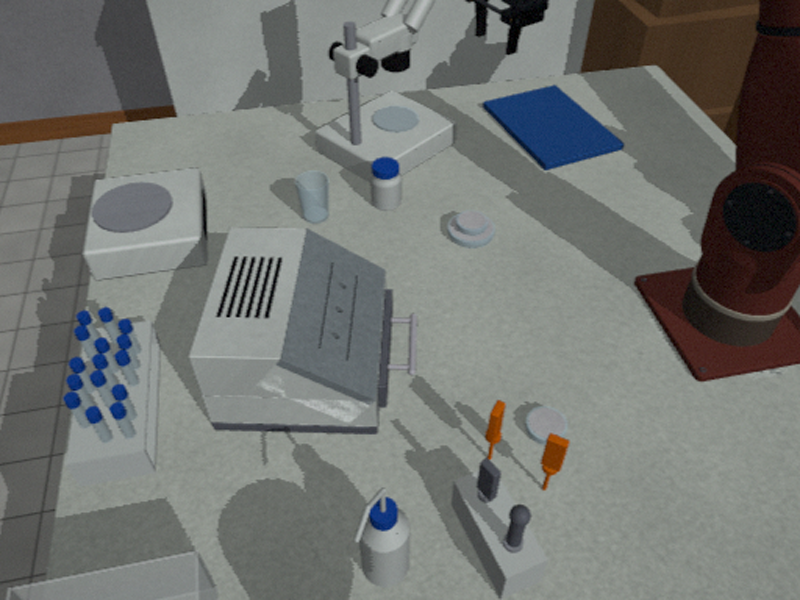

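View pics/top0.png

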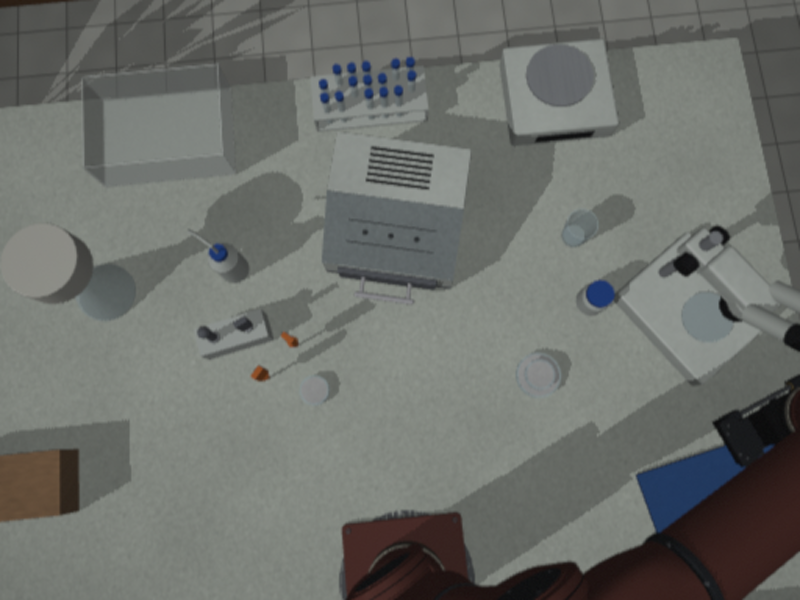

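The scene view shows the grey flat-handled pin in the holder at about (488,480). Possible mix-ups are the orange pins at (496,425) and (553,455) and the round scoop with a ball at (518,525). The panel holes are at (345,287), (338,313) and (334,337), and the bar at (413,343). I choose the grey one and check it in a crop.

Run:
```python
from h import *
s=load('scene'); t=load('top')
a=cv2.resize(s['frame'][285:384,280:380,::-1],(400,396),interpolation=cv2.INTER_CUBIC)
b=cv2.resize(s['frame'][140:260,180:280,::-1],(330,396),interpolation=cv2.INTER_CUBIC)
cv2.imwrite('pics/crop1.png',np.hstack([a,b]))
def cloud(s):
    v,u=np.mgrid[0:384,0:512]; z=s['z_map']; f=192/np.tan(np.radians(float(s['vertical_fov']))/2)
    P=np.stack([(u-s['cx'])/f*z,(v-s['cy'])/f*z,z],-1); T=np.linalg.inv(s['world_to_cam'])
    return P@T[:3,:3].T+T[:3,3]
for n,s in(('scene',s),('top',t)):
    P=cloud(s); ok=s['z_map']>0
    print(n,[ (np.round(w,3)) for w in [px2w(s,u*.64,v*.64) for u,v in ([(345,287),(338,313),(334,337),(413,343),(488,465),(518,513)] if n=='scene' else [(365,233),(390,237),(417,239),(386,297),(243,324),(206,331)])]])
    X,Y,Z=P[...,0],P[...,1],P[...,2]
    # holder top
    c=px2w(s,*( (498*.64,512*.64) if n=='scene' else (228*.64,330*.64)))
    m=ok&(abs(Z-.064)<.004)&(np.hypot(X-c[0],Y-c[1])<.12)
    r=cv2.minAreaRect(P[m][:,:2].astype(np.float32)*1000); print('holder',m.sum(),r)
    m=ok&(Z>.085)&(Z<.14)&(np.hypot(X-c[0],Y-c[1])<.1)
    lab=cv2.connectedComponentsWithStats(m.astype(np.uint8))
    for i in range(1,lab[0]):
        q=P[lab[1]==i]; 
        if len(q)>8: print(' blob',lab[3][i].round(1),len(q),q.min(0).round(3),q.max(0).round(3),q[q[:,2]>q[:,2].max()-.004].mean(0).round(4), s['frame'][lab[1]==i].mean(0).round())
    # panel plane
    h=px2w(s,*( (338*.64,313*.64) if n=='scene' else (390*.64,237*.64)))
    m=ok&(abs(X-h[0])<.04)&(abs(Y-h[1])<.1)&(Z>.1)&(Z<.16)
    A=np.c_[X[m],Y[m],np.ones(m.sum())]; k=np.linalg.lstsq(A,Z[m],rcond=None)[0]
    print('panel slope',np.degrees(np.arctan(np.hypot(*k[:2]))),'yaw',np.degrees(np.arctan2(k[1],k[0])),k)
    m=ok&(abs(Z-.17)<.004)&(np.hypot(X-h[0],Y-h[1])<.25); r=cv2.minAreaRect(P[m][:,:2].astype(np.float32)*1000); print('top',m.sum(),r)
```

```text
scene [array([ 0.628, -0.081,  0.122]), array([ 0.646, -0.026,  0.127]), array([0.658, 0.018, 0.126]), array([ 0.54 , -0.004,  0.059]), array([0.508, 0.257, 0.127]), array([0.497, 0.329, 0.141])]
holder 1335 ((480.2492980957031, 277.0400085449219), (167.69627380371094, 143.96055603027344), 40.934288024902344)
 blob [354.6 286.5] 145 [0.406 0.228 0.086] [0.424 0.249 0.123] [0.4152 0.2367 0.1205] [126.  60.   5.]
 blob [313.  304.5] 242 [0.496 0.248 0.086] [0.517 0.274 0.133] [0.5068 0.262  0.1303] [60. 62. 66.]
 blob [331.1 335.8] 185 [0.482 0.317 0.085] [0.505 0.339 0.14 ] [0.4949 0.3301 0.1382] [63. 65. 70.]
panel slope 35.013082531885075 yaw -13.9951309895155 [ 0.67975301 -0.16942011 -0.3186737 ]
top 4338 ((756.4764404296875, -63.0775146484375), (262.1498718261719, 125.64385223388672), 76.03118133544922)
top [array([0.657, 0.013, 0.119]), array([ 0.643, -0.035,  0.122]), array([ 0.636, -0.086,  0.117]), array([ 0.539, -0.015,  0.06 ]), array([0.504, 0.257, 0.118]), array([0.492, 0.319, 0.146])]
holder 519 ((507.9920959472656, 263.28118896484375), (178.78659057617188, 175.5063018798828), 58.09605026245117)
 blob [154.7 206.4] 73 [0.498 0.246 0.086] [0.517 0.273 0.138] [0.5074 0.2596 0.1354] [63. 65. 67.]
 blob [134.4 214.2] 29 [0.484 0.316 0.085] [0.5  0.33 0.14] [0.4863 0.3199 0.1388] [48. 50. 51.]
panel slope 34.54434798386384 yaw -13.805181614174012 [ 0.66853457 -0.16427195 -0.30938014]
top 2876 ((754.667236328125, -62.626312255859375), (260.24658203125, 136.45347595214844), 75.87779235839844)
```

View pics/crop1.png

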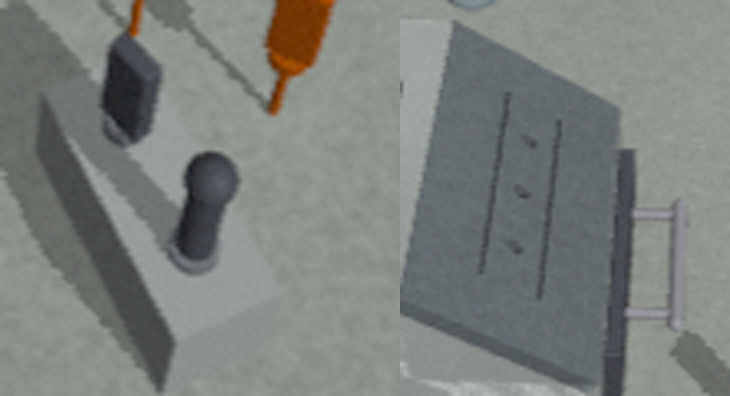

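The crop confirms the target: a grey flat handle with a collar, against the ball-topped scoop and the orange pins outside the holder. Next I measure the neighbours and the handle's yaw.

Run:
```python
from h import *
s=load('scene'); t=load('top')
def cloud(s):
    v,u=np.mgrid[0:384,0:512]; z=s['z_map']; f=192/np.tan(np.radians(float(s['vertical_fov']))/2)
    P=np.stack([(u-s['cx'])/f*z,(v-s['cy'])/f*z,z],-1); T=np.linalg.inv(s['world_to_cam'])
    return P@T[:3,:3].T+T[:3,3]
for n,s in(('scene',s),('top',t)):
    P=cloud(s); m=(P[...,2]>.03)&(P[...,0]>.35)&(P[...,0]<.75)&(P[...,1]>.1)&(P[...,1]<.45)&(s['z_map']>0)
    L=cv2.connectedComponentsWithStats(m.astype(np.uint8))
    for i in range(1,L[0]):
        q=P[L[1]==i]
        if len(q)>25: print(n,L[3][i].round(),len(q),q.min(0).round(3),q.max(0).round(3))
    F=s['frame'].astype(int); org=(F[...,0]>F[...,2]*2)&(F[...,0]>60)&(P[...,1]>0.05)&(P[...,0]<.6)
    L=cv2.connectedComponentsWithStats(org.astype(np.uint8))
    for i in range(1,L[0]):
        q=P[L[1]==i]
        if len(q)>10: print(n,'orange',q.min(0).round(3),q.max(0).round(3))
    # pin handle footprint, holder top from z window
    for lo,hi,nm in((.1,.136,'handle'),(.059,.068,'holder')):
        m=(P[...,2]>lo)&(P[...,2]<hi)&(np.hypot(P[...,0]-.507,P[...,1]-.261)<.03 if nm=='handle' else (abs(P[...,0]-.5)<.06)&(abs(P[...,1]-.295)<.1)&(F.mean(-1)>70))
        L=cv2.connectedComponentsWithStats(m.astype(np.uint8)); i=1+np.argmax(L[2][1:,4])
        print(n,nm,cv2.minAreaRect(P[L[1]==i][:,:2].astype(np.float32)*1000))
```

```text
scene [236. 261.] 146 [0.616 0.1   0.031] [0.641 0.106 0.096]
scene [317. 271.] 237 [0.458 0.163 0.031] [0.482 0.189 0.123]
scene [355. 291.] 337 [0.398 0.226 0.031] [0.424 0.25  0.123]
scene [320. 336.] 2568 [0.459 0.225 0.03 ] [0.54  0.366 0.146]
scene [246. 343.] 1420 [0.612 0.276 0.03 ] [0.679 0.337 0.201]
scene orange [-0.034  0.063  0.083] [0.033 0.089 0.2  ]
scene orange [-0.092  0.05  -0.004] [0.115 0.117 0.021]
scene orange [0.46  0.163 0.001] [0.506 0.248 0.129]
scene orange [ 0.401  0.227 -0.001] [0.424 0.249 0.123]
scene handle ((506.8084411621094, 261.03204345703125), (13.483782768249512, 26.714523315429688), 25.317615509033203)
scene holder ((499.902587890625, 293.7650146484375), (57.47197341918945, 136.80992126464844), 11.12946605682373)
top [143. 165.] 475 [0.613 0.262 0.03 ] [0.679 0.336 0.207]
top [148. 213.] 941 [0.461 0.221 0.03 ] [0.542 0.365 0.152]
top [185. 217.] 65 [0.459 0.163 0.057] [0.481 0.185 0.13 ]
top [166. 239.] 85 [0.4   0.225 0.058] [0.425 0.248 0.129]
top orange [0.459 0.163 0.057] [0.478 0.185 0.13 ]
top orange [0.4   0.225 0.059] [0.42  0.245 0.129]
top handle ((507.8026123046875, 259.81500244140625), (12.126587867736816, 26.691495895385742), 25.192089080810547)
top holder ((501.1955261230469, 293.7212219238281), (58.07082748413086, 136.91912841796875), 11.368303298950195)
```

Request:
carry_out --pt "2 2 4 0 0 0 1" --pt "6 4 8 0 0 7 1" --pt "10 8 10 0 0 14 1" --pt "14 12 10 0 0 21 1" --pt "18 16 10 0 0 28 1" --pt "22 20 10 0 0 35 1" --pt "25 24 10 0 0 42 1" --pt "28 28 10 0 0 42 1"

```text
clock: 0.77
tool_pos: [0.4543, -0.399, 0.3073]
orientation: [-0.0, 0.849, 0.529, -0.0]
force: [0.8, -0.8, 0.1]
width: 0.998
gripper_force: 0.0
```

Request:
carry_out --pt "1 4 0 0 0 7 0.6" --pt "2 8 0 0 0 14 0.35" --pt "3 12 0 0 0 21 0.35" --pt "4 16 0 0 0 28 0.35" --pt "4.5 20 0 0 0 35 0.35" --pt "5 24 0 0 0 42 0.35" --pt "5 28 0 0 0 49 0.35" --pt "5 32 0 0 0 51.4 0.35"

```text
clock: 1.43
tool_pos: [0.5028, -0.0786, 0.3071]
orientation: [-0.0, 0.536, 0.845, -0.0]
force: [-0.2, -0.1, 0.3]
width: 0.48
gripper_force: 0.0
```

Request:
carry_out --pt "0 4 0 0 0 0 0.35" --pt "0 8 0 0 0 0 0.35" --pt "0 12 0 0 0 0 0.35" --pt "0 16 0 0 0 0 0.35" --pt "0 20 0 0 0 0 0.35" --pt "0 24 0 0 0 0 0.35" --pt "0 28 0 0 0 0 0.35" --pt "0 31 0 0 0 0 0.35"

```text
clock: 2.1
tool_pos: [0.5021, 0.2328, 0.3074]
orientation: [-0.0, 0.538, 0.843, 0.0]
force: [1.6, -0.5, -0.5]
width: 0.348
gripper_force: 0.0
```

Run:
```python
from h import *
s=snap('wrist'); st=manip.sense(); print(st['tool_pos'].round(4),st['orientation'].round(4))
v,u=np.mgrid[0:384,0:512]; z=s['z_map']; f=192/np.tan(np.radians(float(s['vertical_fov']))/2)
P=np.stack([(u-s['cx'])/f*z,(v-s['cy'])/f*z,z],-1); T=np.linalg.inv(s['world_to_cam']); P=P@T[:3,:3].T+T[:3,3]
for lo,hi in((.1,.14),(.125,.14)):
    m=(z>0)&(P[...,2]>lo)&(P[...,2]<hi)&(np.hypot(P[...,0]-.507,P[...,1]-.261)<.035)
    print(m.sum(), cv2.minAreaRect(P[m][:,:2].astype(np.float32)*1000) if m.sum()>3 else '', P[m].mean(0) if m.any() else '')
print(T[:3,3],w2px(s,np.array([.5071,.2603,.132])))
cv2.imwrite('pics/wrist1.png',s['frame'][:,:,::-1])
```

```text
[0.5007 0.2383 0.3072] [-0.0014  0.5354  0.8446  0.0012]
213 ((507.06329345703125, 262.4917297363281), (11.619054794311523, 25.121841430664062), 25.285741806030273) [0.50653296 0.26329813 0.12922126]
179 ((507.6086730957031, 262.5455017089844), (10.586812973022461, 24.753215789794922), 25.285741806030273) [0.50743073 0.26269995 0.13169933]
[0.47479861 0.2945742  0.48266502] (np.float64(264.9586323486352), np.float64(158.07791501406902))
```

View pics/wrist1.png

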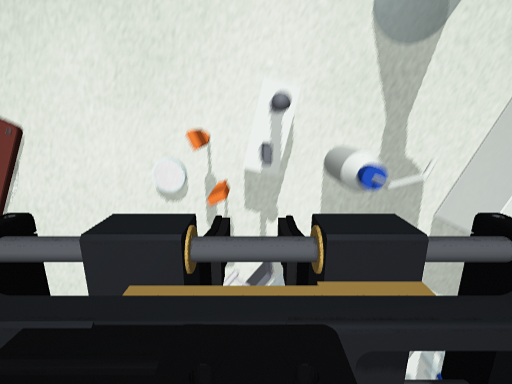

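The wrist view shows the pin handle at (265,153), the scoop at (281,101) and the bottle cap at (372,177). The handle is at about (0.507, 0.261), matching the other cameras.

Request:
carry_out --pt "0.6 2.2 0 0 0 0 0.35" --pt "0.6 2.2 -3 0 0 0 0.35" --pt "0.6 2.2 -6 0 0 0 0.35" --pt "0.6 2.2 -9 0 0 0 0.35" --pt "0.6 2.2 -12 0 0 0 0.35" --pt "0.6 2.2 -14 0 0 0 0.35" --pt "0.6 2.2 -14 0 0 0 0.35" --pt "0.6 2.2 -14 0 0 0 0.35"

```text
clock: 2.82
tool_pos: [0.5087, 0.2509, 0.1669]
orientation: [-0.001, 0.539, 0.843, -0.001]
force: [-0.6, 0.4, 1.4]
width: 0.346
gripper_force: 0.0
```

Request:
carry_out --pt "-0.15 1.0 0 0 0 0 0.35" --pt "-0.15 1.0 0 0 0 0 0.35" --pt "-0.15 1.0 -1.5 0 0 0 0.35" --pt "-0.15 1.0 -3 0 0 0 0.35" --pt "-0.15 1.0 -4.5 0 0 0 0.35" --pt "-0.15 1.0 -5.7 0 0 0 0.35" --pt "-0.15 1.0 -5.7 0 0 0 0.35" --pt "-0.15 1.0 -5.7 0 0 0 0.35"

```text
clock: 3.48
tool_pos: [0.5078, 0.2617, 0.1109]
orientation: [-0.0, 0.538, 0.843, 0.0]
force: [-0.1, 0.0, 0.7]
width: 0.352
gripper_force: 0.0
```

Run:
```python
from h import *
s=snap('wrist'); st=manip.sense(); print(st['clock'],st['tool_pos'].round(4),st['orientation'].round(4),st['force'].round(1))
cv2.imwrite('pics/wrist2.png',s['frame'][:,:,::-1])
```

```text
3.5333 [0.5081 0.2619 0.1114] [2.000e-04 5.385e-01 8.426e-01 5.000e-04] [0.7 0.3 0.4]
```

Request:
carry_out --pt "-0.05 -0.1 0 0 0 0 0.2" --pt "-0.05 -0.1 0 0 0 0 0.1" --pt "-0.05 -0.1 0 0 0 0 0" --pt "-0.05 -0.1 0 0 0 0 0" --pt "-0.05 -0.1 0 0 0 0 0" --pt "-0.05 -0.1 0 0 0 0 0" --pt "-0.05 -0.1 0 0 0 0 0" --pt "-0.05 -0.1 0 0 0 0 0" --newtons 45

```text
clock: 4.2
tool_pos: [0.5075, 0.2605, 0.1109]
orientation: [0.0, 0.539, 0.843, 0.0]
force: [-0.8, -1.3, 5.5]
width: 0.128
gripper_force: 45.0
```

Request:
carry_out --pt "0 0 1 0 0 0 0" --pt "0 0 2.5 0 0 0 0" --pt "0 0 4 0 0 0 0" --pt "0 0 6 0 0 0 0" --pt "0 0 8.5 0 0 0 0" --pt "0 0 11 0 0 0 0" --pt "0 0 13.5 0 0 0 0" --pt "0 0 15 0 0 0 0"

```text
clock: 4.87
tool_pos: [0.5074, 0.2609, 0.2635]
orientation: [0.001, 0.539, 0.843, 0.001]
force: [0.7, -0.2, -0.3]
width: 0.131
gripper_force: 45.0
```

Run:
```python
from h import *
s=snap('scene'); st=manip.sense(); print(st['clock'],st['tool_pos'].round(4),st['orientation'].round(4),st['force'].round(1),st['width'],st['gripper_force'],st['qpos'].round(2))
c=w2px(s,st['tool_pos']-[0,0,.05]); u,v=map(int,c); print(c,w2px(s,st['tool_pos']-[0,0,.1019]))
cv2.imwrite('pics/pin_held.png',cv2.resize(s['frame'][max(0,v-50):v+80,u-65:u+65,::-1],(520,520),interpolation=cv2.INTER_CUBIC)); print(u-65,max(0,v-50))
# image-based hole candidates: 
a=load('scene');t=load('top')
for n,i in(('scene',a),('top',t)):
    g=cv2.cvtColor(i['frame'],cv2.COLOR_RGB2GRAY).astype(np.float32); bh=cv2.morphologyEx(g,cv2.MORPH_BLACKHAT,np.ones((9,9)))
    for p in([(345,287),(338,313),(334,337)] if n=='scene' else [(417,239),(390,237),(365,233)]):
        u,v=int(p[0]*.64),int(p[1]*.64); w=bh[v-6:v+7,u-6:u+7].copy(); w[w<.5*w.max()]=0
        yy,xx=np.mgrid[v-6:v+7,u-6:u+7]; cu,cv_=(w*xx).sum()/w.sum(),(w*yy).sum()/w.sum()
        print(n,round(cu,1),round(cv_,1),px2w(i,cu,cv_,plane=.127).round(4))
```

```text
4.9167 [0.5082 0.2614 0.2657] [0.0014 0.5385 0.8426 0.0022] [0.5 1.  1. ] 0.1282659147569107 44.9966561794281 [ 0.13  0.23 -0.8   1.55  0.17  1.43 -0.25]
(np.float64(317.70248811924574), np.float64(272.70705034012127)) (np.float64(314.8748423118625), np.float64(289.06046862222286))
252 222
scene 222.1 183.8 [ 0.6255 -0.0749  0.127 ]
scene 219.4 202.5 [ 0.6406 -0.0176  0.127 ]
scene 209.9 217.1 [0.6672 0.0209 0.127 ]
top 266.1 152.9 [ 0.6331 -0.0833  0.127 ]
top 249.9 150.5 [ 0.6454 -0.036   0.127 ]
top 233.2 148.1 [0.6581 0.0131 0.127 ]
```

View pics/pin_held.png

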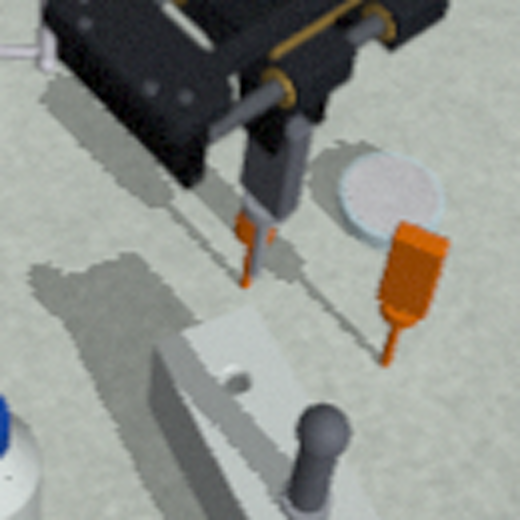

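The pin is held upright, its tip at crop (255,275), which matches the prediction. The empty well is at crop (237,380) and the neighbours are untouched.

Run:
```python
from h import *
from scipy.spatial.transform import Rotation as R
q=manip.sense()['orientation']; R0=R.from_quat([0,.5385,.8426,0],scalar_first=True)
yr=np.array([.242,.970,0])
def clos(r): y=r.apply([0,1,0]); return np.degrees(np.arctan2(y[1],y[0]))
yaw=-14-clos(R0); print('clos',clos(R0))
for yaw in (yaw,):
    Q=R.from_rotvec(-np.radians(35)*yr)*R.from_euler('z',yaw,degrees=True)
    rv=Q.as_rotvec(degrees=True); print(yaw,rv.round(2),np.linalg.norm(rv)); 
    for k in range(1,9): print((rv*k/8).round(2))
    print((Q*R0).as_matrix().round(3), (Q*R0).as_quat(scalar_first=True).round(4))
a=load('scene')
for p in((219.7,183.0),(217,198.2),(215.5,214.8)): print(px2w(a,*p,plane=.127).round(4))
```

```text
clos 24.835254583172237
-38.83525458317224 [  3.36 -35.49 -37.6 ] 51.816952810154426
[ 0.42 -4.44 -4.7 ]
[ 0.84 -8.87 -9.4 ]
[  1.26 -13.31 -14.1 ]
[  1.68 -17.75 -18.8 ]
[  2.1  -22.18 -23.5 ]
[  2.52 -26.62 -28.2 ]
[  2.94 -31.06 -32.9 ]
[  3.36 -35.49 -37.6 ]
[[ 0.242  0.795  0.556]
 [ 0.97  -0.198 -0.139]
 [-0.     0.573 -0.819]] [0.2369 0.7516 0.5872 0.185 ]
[ 0.6306 -0.0787  0.127 ]
[ 0.644  -0.0317  0.127 ]
[0.6545 0.0169 0.127 ]
```

Request:
carry_out --pt "1 -2 0 0.42 -4.44 -4.7 0" --pt "2 -6 0 0.84 -8.87 -9.4 0" --pt "3 -10 0 1.26 -13.31 -14.1 0" --pt "3.5 -14 0 1.68 -17.75 -18.8 0" --pt "4 -18 0 2.1 -22.18 -23.5 0" --pt "4 -22 0 2.52 -26.62 -28.2 0" --pt "4 -26 0 2.94 -31.06 -32.9 0" --pt "4 -29 0 3.36 -35.49 -37.6 0"

```text
clock: 5.58
tool_pos: [0.5461, -0.0336, 0.2604]
orientation: [0.239, 0.753, 0.584, 0.186]
force: [-0.3, 0.4, -1.1]
width: 0.128
gripper_force: 45.0
```

Request:
carry_out --pt "0.6 -3.5 0 0 0 0 0" --pt "0.6 -3.5 0 0 0 0 0" --pt "0.6 -3.5 0 0 0 0 0" --pt "0.6 -3.5 0 0 0 0 0" --pt "0.6 -3.5 0 0 0 0 0" --pt "0.6 -3.5 0 0 0 0 0" --pt "0.6 -3.5 0 0 0 0 0" --pt "0.6 -3.5 0 0 0 0 0"

```text
clock: 6.25
tool_pos: [0.5533, -0.064, 0.2604]
orientation: [0.237, 0.751, 0.588, 0.185]
force: [1.1, 0.1, 0.1]
width: 0.136
gripper_force: 45.0
```

Run:
```python
from h import *
s=snap('wrist'); st=manip.sense(); print(st['clock'],st['tool_pos'].round(4),st['orientation'].round(4),st['force'].round(2),st['qpos'].round(2))
for p in((.6326,-.0825,.127),(.6447,-.034,.127),(.6568,.0145,.127)): print(w2px(s,np.array(p)))
cv2.imwrite('pics/wrist3.png',cv2.resize(s['frame'][:,:,::-1],(800,600),interpolation=cv2.INTER_CUBIC))
```

```text
6.3 [ 0.5533 -0.0641  0.2604] [0.2367 0.7514 0.5874 0.1851] [ 0.48  0.88 -1.42] [ 0.47 -0.31 -0.45  2.13  0.01  0.69 -0.26]
(np.float64(244.89816832953818), np.float64(178.1265029537815))
(np.float64(244.60096354745193), np.float64(137.21615950000836))
(np.float64(244.28008525745588), np.float64(93.04714930290189))
```

View pics/wrist3.png

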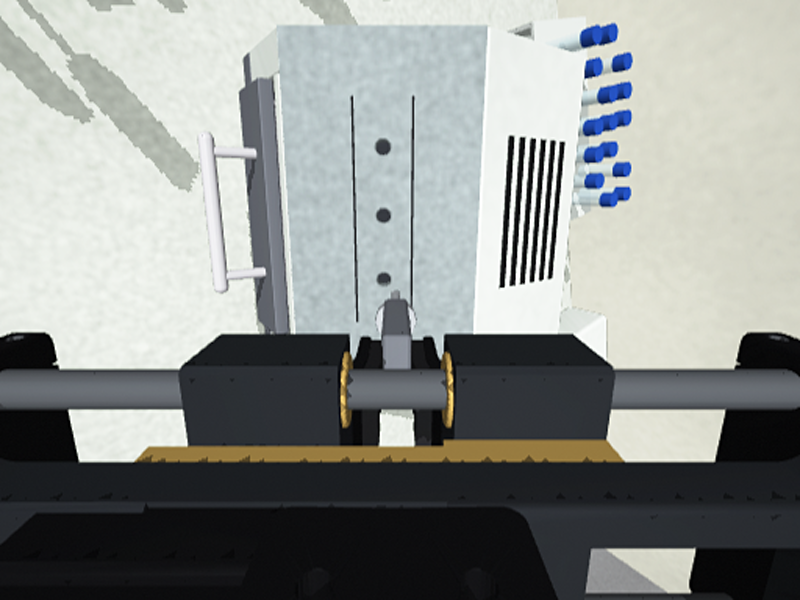

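The wrist view shows the three holes at (383,147), (383,215) and (383,279) and the pin tip at about (396,293). The hole predictions are within 1 px.

```bash
cat >> h.py <<'E'
from scipy.spatial.transform import Rotation as R
YR=np.array([.242,.970,0]); D=np.array([.557,-.139,-.819]); XP=np.cross(YR,D)
E
python3 - <<'E'
from h import *
s=load('wrist'); st=manip.sense()
M=R.from_quat(st['orientation'],scalar_first=True); tip=st['tool_pos']+M.apply([0,0,.1019])
print('toolz',M.apply([0,0,1]).round(3),'tip',tip.round(4),w2px(s,tip),'collar',w2px(s,st['tool_pos']+M.apply([0,0,.0469])),'handle top',w2px(s,st['tool_pos']+M.apply([0,0,.0469-.068])))
g=cv2.cvtColor(s['frame'],cv2.COLOR_RGB2GRAY).astype(float)
H=[]
for u,v in((245,178),(245,137),(245,94)):
    w=g[v-9:v+10,u-9:u+10]; m=(w<110); yy,xx=np.mgrid[v-9:v+10,u-9:u+10]
    cu,cv_=xx[m].mean(),yy[m].mean(); p=px2w(s,cu,cv_,plane=.127); H.append(p); print(m.sum(),round(cu,1),round(cv_,1),p.round(4))
for h in H: print('lateral tip-hole: y_r %.4f, upslope %.4f, along %.4f'%tuple((tip-h)@np.c_[YR,XP,D]))
print('XP',XP)
cv2.imwrite('pics/tipcrop.png',cv2.resize(s['frame'][165:225,220:290,::-1],(560,480),interpolation=cv2.INTER_CUBIC))
E
```

```text
toolz [ 0.556 -0.138 -0.819] tip [ 0.61   -0.0782  0.1769] (np.float64(252.6346315942185), np.float64(189.6133808412723)) collar (np.float64(252.44926033546835), np.float64(205.08616367144865)) handle top (np.float64(252.05544211094664), np.float64(237.95783916029595))
51 245.2 178.1 [ 0.633  -0.0826  0.127 ]
60 245.0 137.5 [ 0.6452 -0.0345  0.127 ]
74 244.8 93.6 [0.6574 0.0138 0.127 ]
lateral tip-hole: y_r -0.0014, upslope -0.0095, along -0.0543
lateral tip-hole: y_r -0.0510, upslope -0.0094, along -0.0544
lateral tip-hole: y_r -0.1007, upslope -0.0092, along -0.0545
XP [-0.79443   0.198198 -0.573928]
```

View pics/tipcrop.png

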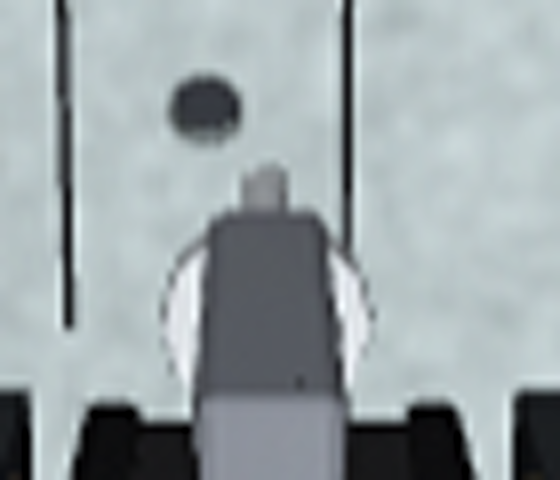

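Request:
carry_out --pt "0.9 -0.1 -1 0 0 0 0" --pt "1.3 -0.2 -2 0 0 0 0" --pt "1.6 -0.3 -3 0 0 0 0" --pt "1.74 -0.3 -4 0 0 0 0" --pt "1.74 -0.3 -4.17 0 0 0 0" --pt "1.74 -0.3 -4.17 0 0 0 0" --pt "1.74 -0.3 -4.17 0 0 0 0" --pt "1.74 -0.3 -4.17 0 0 0 0"

```text
clock: 6.97
tool_pos: [0.5708, -0.0677, 0.2194]
orientation: [0.237, 0.752, 0.587, 0.185]
force: [-0.8, 0.3, 0.0]
width: 0.134
gripper_force: 45.0
```

```bash
cat > st.py <<'E'
from h import *
H=np.array([[.633,-.0826,.127],[.6452,-.0345,.127],[.6574,.0138,.127]])
def rep(k):
    st=manip.sense(); M=R.from_quat(st['orientation'],scalar_first=True); tip=st['tool_pos']+M.apply([0,0,.1019])
    d=(tip-H[k])*1000
    print(round(st['clock'],2),'yr %.2f down %.2f depth %.2f mm'%tuple(d@np.c_[YR,XP,D]),'F yr,down,out %.1f %.1f %.1f'%tuple(st['force']@np.c_[YR,XP,-D]),'need cm to mouth-axis',(-(d-(d@D)*D)/10).round(3),st['tool_pos'].round(4),M.apply([0,0,1]).round(3))
E
python3 -c "
from st import *
rep(0)
s=snap('wrist'); cv2.imwrite('pics/tip2.png',cv2.resize(s['frame'][150:240,200:300,::-1],(600,540),interpolation=cv2.INTER_CUBIC))"
```

```text
6.97 yr -0.57 down -0.66 depth -10.45 mm F yr,down,out 0.1 0.7 0.5 need cm to mouth-axis [-0.039  0.068 -0.038] [ 0.5708 -0.0677  0.2194] [ 0.557 -0.139 -0.819]
```

View pics/tip2.png

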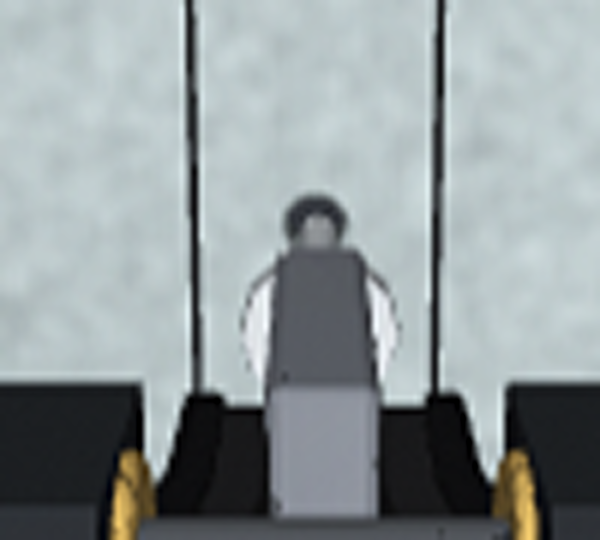

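The pin tip at (319,212) sits within the hole's mouth outline, centre about (316,225). The small computed correction agrees, so I enter.

Request:
carry_out --pt "-0.04 0.07 -0.04 0 0 0 0" --pt "0.15 0.02 -0.32 0 0 0 0" --pt "0.35 -0.03 -0.62 0 0 0 0" --pt "0.5 -0.065 -0.84 0 0 0 0" --pt "0.6 -0.09 -0.98 0 0 0 0" --pt "0.7 -0.115 -1.13 0 0 0 0" --pt "0.77 -0.13 -1.23 0 0 0 0" --pt "0.77 -0.13 -1.23 0 0 0 0"

```text
clock: 7.68
tool_pos: [0.5783, -0.069, 0.2061]
orientation: [0.237, 0.752, 0.587, 0.185]
force: [-0.1, 0.3, -0.4]
width: 0.131
gripper_force: 45.0
```

```bash
python3 -c "
from st import *
rep(0)"
```

```text
7.68 yr -0.01 down 0.86 depth 4.80 mm F yr,down,out 0.2 0.4 -0.3 need cm to mouth-axis [ 0.069 -0.016  0.049] [ 0.5783 -0.069   0.2061] [ 0.556 -0.139 -0.82 ]
```

Request:
carry_out --pt "0.18 -0.05 -0.2 0 0 0 0" --pt "0.34 -0.09 -0.43 0 0 0 0" --pt "0.49 -0.125 -0.65 0 0 0 0" --pt "0.52 -0.13 -0.69 0 0 0 0" --pt "0.54 -0.14 -0.73 0 0 0 0" --pt "0.56 -0.145 -0.76 0 0 0 0" --pt "0.59 -0.15 -0.8 0 0 0 0" --pt "0.59 -0.15 -0.8 0 0 0 0"

```text
clock: 8.35
tool_pos: [0.5843, -0.0704, 0.1985]
orientation: [0.237, 0.752, 0.587, 0.185]
force: [0.2, 0.6, -0.1]
width: 0.129
gripper_force: 45.0
```

```bash
python3 -c "
from st import *
rep(0)"
```

```text
8.35 yr 0.03 down 0.19 depth 14.55 mm F yr,down,out 0.6 -0.0 -0.1 need cm to mouth-axis [ 0.015 -0.007  0.011] [ 0.5843 -0.0704  0.1985] [ 0.556 -0.139 -0.819]
```

Request:
carry_out --pt "0.03 -0.01 -0.04 0 0 0 0" --pt "0.06 -0.015 -0.08 0 0 0 0" --pt "0.08 -0.02 -0.12 0 0 0 0" --pt "0.11 -0.03 -0.16 0 0 0 0" --pt "0.13 -0.035 -0.2 0 0 0 0" --pt "0.156 -0.039 -0.23 0 0 0 0" --pt "0.156 -0.039 -0.23 0 0 0 0" --pt "0.156 -0.039 -0.23 0 0 0 0"

```text
clock: 9.02
tool_pos: [0.5859, -0.0708, 0.1963]
orientation: [0.237, 0.752, 0.587, 0.185]
force: [-1.6, -0.1, 1.6]
width: 0.127
gripper_force: 45.0
```

```bash
python3 -c "
from st import *
rep(0)"
```

```text
9.02 yr 0.05 down 0.07 depth 17.27 mm F yr,down,out -0.4 0.3 2.2 need cm to mouth-axis [ 0.005 -0.006  0.004] [ 0.5859 -0.0708  0.1963] [ 0.556 -0.139 -0.819]
```

Request:
carry_out --pt "0.01 0 -0.015 0 0 0 0" --pt "0.02 -0.005 -0.03 0 0 0 0" --pt "0.034 -0.008 -0.05 0 0 0 0" --pt "0.034 -0.008 -0.05 0 0 0 0" --pt "0.045 -0.011 -0.066 0 0 0 0" --pt "0.045 -0.011 -0.066 0 0 0 0" --pt "0.045 -0.011 -0.066 0 0 0 0" --pt "0.045 -0.011 -0.066 0 0 0 0"

```text
clock: 9.68
tool_pos: [0.5863, -0.0709, 0.1957]
orientation: [0.237, 0.752, 0.587, 0.185]
force: [-4.1, 0.8, 5.6]
width: 0.131
gripper_force: 45.0
```

```bash
python3 -c "
from st import *
rep(0)"
```

```text
9.68 yr 0.02 down 0.02 depth 18.06 mm F yr,down,out -0.2 0.2 7.0 need cm to mouth-axis [ 0.001 -0.003  0.   ] [ 0.5863 -0.0709  0.1957] [ 0.557 -0.139 -0.819]
```

Request:
carry_out --pt "0.01 0 -0.015 0 0 0 0" --pt "0.02 -0.005 -0.03 0 0 0 0" --pt "0.034 -0.008 -0.05 0 0 0 0" --pt "0.034 -0.008 -0.05 0 0 0 0" --pt "0.034 -0.008 -0.05 0 0 0 0" --pt "0.034 -0.008 -0.05 0 0 0 0" --pt "0.034 -0.008 -0.05 0 0 0 0" --pt "0.034 -0.008 -0.05 0 0 0 0"

```text
clock: 10.35
tool_pos: [0.5868, -0.071, 0.1954]
orientation: [0.237, 0.752, 0.587, 0.185]
force: [-5.4, 1.7, 6.6]
width: 0.13
gripper_force: 45.0
```

```bash
python3 -c "
from st import *
rep(0)"
```

```text
10.35 yr 0.11 down -0.23 depth 18.53 mm F yr,down,out 0.3 0.8 8.7 need cm to mouth-axis [-0.02  -0.006 -0.014] [ 0.5868 -0.071   0.1954] [ 0.557 -0.139 -0.819]
```

Request:
carry_out --pt "0.01 0 -0.015 0 0 0 0" --pt "0.02 -0.005 -0.03 0 0 0 0" --pt "0.034 -0.008 -0.05 0 0 0 0" --pt "0.034 -0.008 -0.05 0 0 0 0" --pt "0.034 -0.008 -0.05 0 0 0 0" --pt "0.034 -0.008 -0.05 0 0 0 0" --pt "0.034 -0.008 -0.05 0 0 0 0" --pt "0.034 -0.008 -0.05 0 0 0 0"

```text
clock: 11.02
tool_pos: [0.5873, -0.071, 0.1953]
orientation: [0.237, 0.751, 0.587, 0.185]
force: [-7.7, 1.2, 8.9]
width: 0.132
gripper_force: 45.1
```

```bash
python3 -c "
from st import *
rep(0)"
```

```text
11.02 yr 0.19 down -0.59 depth 18.93 mm F yr,down,out -0.7 1.2 11.8 need cm to mouth-axis [-0.051 -0.007 -0.034] [ 0.5873 -0.071   0.1953] [ 0.557 -0.139 -0.819]
```

Hole0 reads 11.8 N at 10 N/mm, which is a board. I retreat and go to hole1.

Request:
carry_out --pt "-0.7 0.17 1.03 0 0 0 0" --pt "-1.39 0.35 2.05 0 0 0 0" --pt "-1.39 0.35 2.05 0 0 0 0" --pt "-0.78 2.75 2.05 0 0 0 0" --pt "-0.17 5.16 2.05 0 0 0 0" --pt "-0.17 5.16 2.05 0 0 0 0" --pt "-0.17 5.16 2.05 0 0 0 0" --pt "-0.17 5.16 2.05 0 0 0 0"

```text
clock: 11.68
tool_pos: [0.5849, -0.0201, 0.214]
orientation: [0.236, 0.752, 0.587, 0.185]
force: [-1.2, 0.2, -0.6]
width: 0.13
gripper_force: 45.0
```

```bash
python3 -c "
from st import *
rep(1)"
```

```text
11.68 yr -0.67 down 1.06 depth -4.91 mm F yr,down,out -0.1 1.3 0.2 need cm to mouth-axis [0.101 0.044 0.061] [ 0.5849 -0.0201  0.214 ] [ 0.555 -0.139 -0.82 ]
```

Request:
carry_out --pt "0.07 0.04 0.045 0 0 0 0" --pt "0.07 0.04 0.045 0 0 0 0" --pt "0.29 -0.015 -0.28 0 0 0 0" --pt "0.51 -0.07 -0.61 0 0 0 0" --pt "0.73 -0.125 -0.93 0 0 0 0" --pt "0.95 -0.18 -1.25 0 0 0 0" --pt "1.09 -0.215 -1.46 0 0 0 0" --pt "1.09 -0.215 -1.46 0 0 0 0"

```text
clock: 12.35
tool_pos: [0.596, -0.0218, 0.1995]
orientation: [0.236, 0.752, 0.587, 0.185]
force: [0.2, -0.3, -1.8]
width: 0.127
gripper_force: 45.0
```

```bash
python3 -c "
from st import *
rep(1)"
```

```text
12.35 yr 0.37 down 0.19 depth 13.42 mm F yr,down,out -0.2 0.8 -1.6 need cm to mouth-axis [ 0.006 -0.04   0.01 ] [ 0.596  -0.0218  0.1995] [ 0.555 -0.139 -0.82 ]
```

Request:
carry_out --pt "0.06 -0.015 -0.08 0 0 0 0" --pt "0.11 -0.028 -0.16 0 0 0 0" --pt "0.16 -0.04 -0.24 0 0 0 0" --pt "0.2 -0.05 -0.3 0 0 0 0" --pt "0.24 -0.06 -0.35 0 0 0 0" --pt "0.28 -0.07 -0.41 0 0 0 0" --pt "0.28 -0.07 -0.41 0 0 0 0" --pt "0.28 -0.07 -0.41 0 0 0 0"

```text
clock: 13.02
tool_pos: [0.5991, -0.0223, 0.1968]
orientation: [0.237, 0.752, 0.587, 0.185]
force: [-3.4, 0.8, 3.9]
width: 0.131
gripper_force: 45.0
```

```bash
python3 -c "
from st import *
rep(1)"
```

```text
13.02 yr 0.74 down -1.02 depth 17.42 mm F yr,down,out -0.1 0.6 5.2 need cm to mouth-axis [-0.099 -0.051 -0.059] [ 0.5991 -0.0223  0.1968] [ 0.557 -0.139 -0.819]
```

Request:
carry_out --pt "0.01 -0.01 -0.03 0 0 0 0" --pt "0.015 -0.02 -0.06 0 0 0 0" --pt "0.02 -0.035 -0.09 0 0 0 0" --pt "0.027 -0.047 -0.128 0 0 0 0" --pt "0.027 -0.047 -0.128 0 0 0 0" --pt "0.027 -0.047 -0.128 0 0 0 0" --pt "0.027 -0.047 -0.128 0 0 0 0" --pt "0.027 -0.047 -0.128 0 0 0 0"

```text
clock: 13.68
tool_pos: [0.5993, -0.0227, 0.1952]
orientation: [0.237, 0.752, 0.587, 0.185]
force: [-4.7, 0.8, 4.6]
width: 0.129
gripper_force: 45.0
```

```bash
python3 -c "
from st import *
rep(1)"
```

```text
13.68 yr 0.35 down -0.31 depth 18.88 mm F yr,down,out -0.4 1.3 6.5 need cm to mouth-axis [-0.032 -0.028 -0.018] [ 0.5993 -0.0227  0.1952] [ 0.557 -0.139 -0.819]
```

Request:
carry_out --pt "0.015 -0.005 -0.03 0 0 0 0" --pt "0.03 -0.01 -0.05 0 0 0 0" --pt "0.04 -0.015 -0.075 0 0 0 0" --pt "0.056 -0.02 -0.1 0 0 0 0" --pt "0.056 -0.02 -0.1 0 0 0 0" --pt "0.056 -0.02 -0.1 0 0 0 0" --pt "0.056 -0.02 -0.1 0 0 0 0" --pt "0.056 -0.02 -0.1 0 0 0 0"

```text
clock: 14.35
tool_pos: [0.5997, -0.023, 0.194]
orientation: [0.237, 0.752, 0.587, 0.185]
force: [-3.7, 1.5, 5.0]
width: 0.132
gripper_force: 45.0
```

```bash
python3 -c "
from st import *
rep(1)"
```

```text
14.35 yr 0.15 down 0.01 depth 20.13 mm F yr,down,out 0.5 0.4 6.3 need cm to mouth-axis [-0.002 -0.015  0.   ] [ 0.5997 -0.023   0.194 ] [ 0.556 -0.139 -0.819]
```

Hole1 is the springy catch: 6 N, steady with depth. I press on.

Request:
carry_out --pt "0.06 -0.015 -0.08 0 0 0 0" --pt "0.12 -0.03 -0.17 0 0 0 0" --pt "0.18 -0.045 -0.26 0 0 0 0" --pt "0.23 -0.06 -0.35 0 0 0 0" --pt "0.29 -0.075 -0.43 0 0 0 0" --pt "0.34 -0.09 -0.51 0 0 0 0" --pt "0.39 -0.1 -0.58 0 0 0 0" --pt "0.39 -0.1 -0.58 0 0 0 0"

```text
clock: 15.02
tool_pos: [0.6036, -0.0241, 0.1879]
orientation: [0.237, 0.752, 0.587, 0.185]
force: [-2.2, 0.8, 2.9]
width: 0.13
gripper_force: 45.0
```

```bash
python3 -c "
from st import *
rep(1)
s=snap('top'); a=np.load('pics/scene.npz')
c=snap('scene')
for n,i in (('top',s),('scene',c)):
    v,u=np.mgrid[0:384,0:512]; z=i['z_map']; f=192/np.tan(np.radians(float(i['vertical_fov']))/2)
    P=np.stack([(u-i['cx'])/f*z,(v-i['cy'])/f*z,z],-1); T=np.linalg.inv(i['world_to_cam']); P=P@T[:3,:3].T+T[:3,3]
    m=(z>0)&(P[...,2]>.045)&(P[...,2]<.066)&(abs(P[...,1]+.01)<.06)&(P[...,0]>.44)&(P[...,0]<.6)
    q=P[m]; r=(q-[.6983,-.0486,0])[:,:2]@np.array([[.970,.242],[-.242,.970]]); print(n,m.sum(),np.percentile(r[:,0],[1,10,50]).round(4),np.percentile(r[:,1],[2,98]).round(3))
"
```

```text
15.02 yr 0.02 down 0.24 depth 27.41 mm F yr,down,out 0.2 0.3 3.7 need cm to mouth-axis [ 0.019 -0.007  0.013] [ 0.6036 -0.0241  0.1879] [ 0.556 -0.139 -0.82 ]
top 111 [-0.1987 -0.1962 -0.1646] [-0.06 -0.03]
scene 286 [-0.1992 -0.199  -0.19  ] [-0.053  0.055]
```

The tray bar has moved out by about 32 mm, so the tray is tripped. I withdraw the pin and carry it back.

Request:
carry_out --pt "-1.7 0.42 2.5 0 0 0 0" --pt "-3.34 0.83 4.9 0 0 0 0" --pt "-4.2 3.8 6.5 -0.42 4.44 4.7 0" --pt "-5.1 7.5 7.3 -0.84 8.87 9.4 0" --pt "-6 11.2 7.5 -1.26 13.31 14.1 0" --pt "-6.9 15 7.5 -1.68 17.75 18.8 0" --pt "-7.8 18.7 7.5 -2.1 22.18 23.5 0" --pt "-8.6 22.4 7.5 -2.52 26.62 28.2 0"

```text
clock: 15.78
tool_pos: [0.5169, 0.2009, 0.2637]
orientation: [0.06, 0.603, 0.794, 0.047]
force: [1.1, 0.8, -1.4]
width: 0.131
gripper_force: 45.0
```

Request:
carry_out --pt "-0.5 3 0 -0.42 4.44 4.7 0" --pt "-1 6.1 0 -0.84 8.87 9.4 0" --pt "-1 6.1 0 -0.84 8.87 9.4 0" --pt "-1 6.1 0 -0.84 8.87 9.4 0" --pt "-1 6.1 0 -0.84 8.87 9.4 0" --pt "-1 6.1 0 -0.84 8.87 9.4 0" --pt "-1 6.1 0 -0.84 8.87 9.4 0" --pt "-1 6.1 0 -0.84 8.87 9.4 0"

```text
clock: 16.45
tool_pos: [0.5077, 0.2599, 0.2641]
orientation: [0.001, 0.539, 0.842, 0.0]
force: [-0.9, 0.4, -0.8]
width: 0.13
gripper_force: 45.0
```

```bash
cat > well.py <<'E'
from h import *
def w():
    st=manip.sense(); M=R.from_quat(st['orientation'],scalar_first=True); tip=st['tool_pos']+M.apply([0,0,.1019])
    y=M.apply([0,1,0]); print(round(st['clock'],2),'tcp',st['tool_pos'].round(4),'z',M.apply([0,0,1]).round(4),'clos',np.degrees(np.arctan2(y[1],y[0])).round(2),'tip->well cm',((np.array([.5073,.2603,.064])-tip)*100).round(2),'F',st['force'].round(1),'turn deg',(R.from_quat([0,.5385,.8426,0],scalar_first=True)*M.inv()).as_rotvec(degrees=True).round(2))
    return st
E
python3 - <<'E'
from well import *
st=w(); M=R.from_quat(st['orientation'],scalar_first=True)
s=snap('scene'); print('tip px',w2px(s,st['tool_pos']+M.apply([0,0,.1019])),'well px',w2px(s,np.array([.5073,.2603,.064])))
cv2.imwrite('pics/overwell.png',cv2.resize(s['frame'][265:345,265:365,::-1],(800,640),interpolation=cv2.INTER_CUBIC)[:600])
E
```

```text
16.45 tcp [0.5077 0.2599 0.2641] z [ 0.0025 -0.0011 -1.    ] clos 24.71 tip->well cm [-0.07  0.05 -9.82] F [-0.9  0.4 -0.8] turn deg [0.06 0.15 0.12]
tip px (np.float64(314.6483413322266), np.float64(288.70188554635683)) well px (np.float64(310.4193760347663), np.float64(315.8947421343013))
```

View pics/overwell.png

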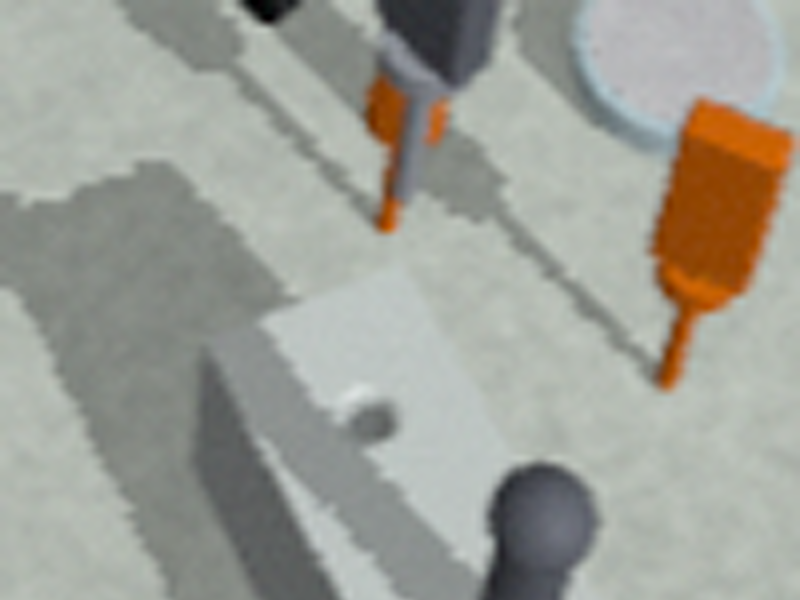

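The pin tip at (403,203) and the empty well at (367,412) agree with the numbers, so the pin is over its well. Lowering.

Request:
carry_out --pt "-0.03 0.05 -1.5 0 0 0 0" --pt "-0.03 0.05 -4 0 0 0 0" --pt "-0.03 0.05 -6.5 0 0 0 0" --pt "-0.03 0.05 -8.5 0 0 0 0" --pt "-0.03 0.05 -9 0 0 0 0" --pt "-0.03 0.05 -9 0 0 0 0" --pt "-0.03 0.05 -9 0 0 0 0" --pt "-0.03 0.05 -9 0 0 0 0"

```text
clock: 17.17
tool_pos: [0.5081, 0.2619, 0.175]
orientation: [0.001, 0.539, 0.842, 0.001]
force: [-0.2, -1.2, -0.9]
width: 0.135
gripper_force: 45.0
```

```bash
python3 -c "
from well import *
w()"
```

```text
17.17 tcp [0.5081 0.2619 0.175 ] z [ 2.3e-03  8.0e-04 -1.0e+00] clos 24.8 tip->well cm [-0.1  -0.17 -0.91] F [-0.2 -1.2 -0.9] turn deg [-0.05  0.13  0.03]
```

Request:
carry_out --pt "-0.06 -0.12 0 0 0 0 0" --pt "-0.06 -0.12 0 0 0 0 0" --pt "-0.06 -0.12 -0.5 0 0 0 0" --pt "-0.06 -0.12 -1 0 0 0 0" --pt "-0.06 -0.12 -1.5 0 0 0 0" --pt "-0.06 -0.12 -2 0 0 0 0" --pt "-0.06 -0.12 -2 0 0 0 0" --pt "-0.06 -0.12 -2 0 0 0 0"

```text
clock: 17.83
tool_pos: [0.5065, 0.2602, 0.1527]
orientation: [-0.0, 0.539, 0.843, -0.0]
force: [0.5, -0.0, -0.9]
width: 0.128
gripper_force: 45.0
```

```bash
python3 -c "
from well import *
w()"
```

```text
17.83 tcp [0.5065 0.2602 0.1527] z [-1.e-03 -3.e-04 -1.e+00] clos 24.82 tip->well cm [0.09 0.02 1.32] F [ 0.5 -0.  -0.9] turn deg [ 0.01 -0.06  0.01]
```

Request:
carry_out --pt "0.04 0 -0.7 0 0 0 0" --pt "0.06 0 -1.5 0 0 0 0" --pt "0.06 0 -2.3 0 0 0 0" --pt "0.06 0 -3 0 0 0 0" --pt "0.06 0 -3.6 0 0 0 0" --pt "0.06 0 -3.95 0 0 0 0" --pt "0.06 0 -4.1 0 0 0 0" --pt "0.06 0 -4.1 0 0 0 0"

```text
clock: 18.5
tool_pos: [0.5072, 0.2602, 0.1118]
orientation: [-0.0, 0.539, 0.843, -0.0]
force: [-0.4, -0.2, -0.7]
width: 0.133
gripper_force: 45.0
```

```bash
python3 -c "
from well import *
w()"
```

```text
18.5 tcp [0.5072 0.2602 0.1118] z [-6.e-04 -1.e-04 -1.e+00] clos 24.82 tip->well cm [0.02 0.01 5.41] F [-0.4 -0.2 -0.7] turn deg [ 0.01 -0.03  0.02]
```

Collar is within 1 mm of the top. Touch down, then open.

Request:
carry_out --pt "0 0 -0.05 0 0 0 0" --pt "0 0 -0.08 0 0 0 0" --pt "0 0 -0.1 0 0 0 0" --pt "0 0 -0.1 0 0 0 0.2" --pt "0 0 -0.1 0 0 0 0.3" --pt "0 0 -0.1 0 0 0 0.35" --pt "0 0 -0.1 0 0 0 0.35" --pt "0 0 -0.1 0 0 0 0.35"

```text
clock: 19.17
tool_pos: [0.5074, 0.2603, 0.1113]
orientation: [0.0, 0.539, 0.843, 0.0]
force: [0.3, -0.1, 1.3]
width: 0.336
gripper_force: 0.0
```

Request:
carry_out --pt "0 0 0.5 0 0 0 0.35" --pt "0 0 2 0 0 0 0.35" --pt "0 0 4.5 0 0 0 0.35" --pt "0 0 8 0 0 0 0.35" --pt "0 0 11.5 0 0 0 0.35" --pt "0 0 14 0 0 0 0.35" --pt "0 0 15 0 0 0 0.35" --pt "0 0 15 0 0 0 0.35"

```text
clock: 19.83
tool_pos: [0.5083, 0.2612, 0.2641]
orientation: [0.001, 0.539, 0.843, 0.002]
force: [-0.6, 0.9, 0.5]
width: 0.349
gripper_force: 0.0
```

Run:
```python
from well import *
st=w(); print(st['width'],st['qpos'].round(2))
s=snap('scene')
v,u=np.mgrid[0:384,0:512]; z=s['z_map']; f=192/np.tan(np.radians(float(s['vertical_fov']))/2)
P=np.stack([(u-s['cx'])/f*z,(v-s['cy'])/f*z,z],-1); T=np.linalg.inv(s['world_to_cam']); P=P@T[:3,:3].T+T[:3,3]
m=(z>0)&(P[...,2]>.1)&(P[...,2]<.136)&(np.hypot(P[...,0]-.507,P[...,1]-.261)<.03)
print('handle',m.sum(),P[m].max(0).round(4),cv2.minAreaRect(P[m][:,:2].astype(np.float32)*1000))
# bar
m=(z>0)&(P[...,2]>.048)&(P[...,2]<.064)&(abs(P[...,1]+.01)<.09)&(P[...,0]>.44)&(P[...,0]<.6)
L=cv2.connectedComponentsWithStats(m.astype(np.uint8))
for i in range(1,L[0]):
    q=P[L[1]==i]
    if len(q)>20: 
        r=(q-[.6983,-.0486,0])[:,:2]@np.array([[.970,.242],[-.242,.970]]); b=q[r[:,0]<r[:,0].min()+.012]; print('bar',len(q),r.min(0).round(4),r.max(0).round(4),b.mean(0).round(4),cv2.minAreaRect(b[:,:2].astype(np.float32)*1000))
cv2.imwrite('pics/after.png',cv2.resize(s['frame'][160:384,170:400,::-1],(616,600),interpolation=cv2.INTER_CUBIC))
```

```text
19.83 tcp [0.5083 0.2612 0.2641] z [ 0.0041  0.0016 -1.    ] clos 24.82 tip->well cm [-0.14 -0.1  -9.82] F [-0.6  0.9  0.5] turn deg [-0.09  0.24  0.02]
0.34866588643882745 [ 0.16  0.24 -0.84  1.55  0.18  1.43 -0.26]
handle 183 [0.5167 0.2744 0.1325] ((506.856689453125, 261.1834411621094), (12.815032005310059, 25.787229537963867), 24.19640350341797)
bar 77 [-0.1993 -0.0578] [-0.1625 -0.023 ] [ 0.4991 -0.0411  0.0571] ((499.9117431640625, -40.770484924316406), (34.806800842285156, 9.931022644042969), 75.81079864501953)
```

View pics/after.png

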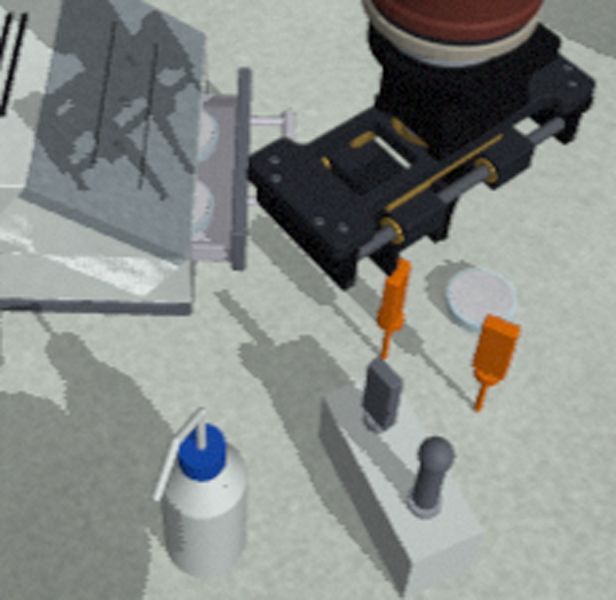

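The pin stands in its well again at (380,395) and the tray is out with its bar free. Next, the bar grasp, with a slight tilt for clearance from the panel.

Run:
```python
from h import *
Q=R.from_rotvec(-np.radians(5)*YR)*R.from_euler('z',-38.82,degrees=True); rv=Q.as_rotvec(degrees=True); print(rv.round(2))
for k in range(1,7): print((rv*k/6).round(2))
```

```text
[  0.48  -5.07 -38.79]
[ 0.08 -0.85 -6.47]
[  0.16  -1.69 -12.93]
[  0.24  -2.54 -19.4 ]
[  0.32  -3.38 -25.86]
[  0.4   -4.23 -32.33]
[  0.48  -5.07 -38.79]
```

Request:
carry_out --pt "0 -3.4 0 0.08 -0.85 -6.47 0.23" --pt "0 -7 0 0.16 -1.69 -12.93 0.23" --pt "0 -10.5 0 0.24 -2.54 -19.4 0.23" --pt "0 -14 0 0.32 -3.38 -25.86 0.23" --pt "0 -17.5 0 0.4 -4.23 -32.33 0.23" --pt "0.1 -21 0 0.48 -5.07 -38.79 0.23" --pt "0.1 -24.5 0 0.48 -5.07 -38.79 0.23" --pt "0.1 -26.2 -2 0.48 -5.07 -38.79 0.23"

```text
clock: 20.55
tool_pos: [0.5088, -0.0068, 0.2421]
orientation: [0.036, 0.789, 0.613, 0.027]
force: [1.1, -0.1, -0.8]
width: 0.233
gripper_force: 0.0
```

Request:
carry_out --pt "0 0 -3 0 0 0 0.23" --pt "0 0 -6 0 0 0 0.23" --pt "0 0 -9 0 0 0 0.23" --pt "0 0 -9 0 0 0 0.23" --pt "0 0 -9 0 0 0 0.23" --pt "0 0 -9 0 0 0 0.23" --pt "0 0 -9 0 0 0 0.23" --pt "0 0 -9 0 0 0 0.23"

```text
clock: 21.22
tool_pos: [0.5094, -0.0016, 0.1528]
orientation: [0.035, 0.787, 0.615, 0.028]
force: [0.1, 0.4, 0.4]
width: 0.231
gripper_force: 0.0
```

```bash
cat > bar.py <<'E'
from h import *
def b():
    st=manip.sense(); M=R.from_quat(st['orientation'],scalar_first=True); y=M.apply([0,1,0])
    g=st['tool_pos']+M.apply([0,0,.006])
    print(round(st['clock'],2),'tcp',st['tool_pos'].round(4),'z',M.apply([0,0,1]).round(3),'clos',np.degrees(np.arctan2(y[1],y[0])).round(2),'to bar cm',((np.array([.5098,-.0016,.055])-g)*100).round(2),'F',st['force'].round(1),st['width'].round(3),st['qpos'].round(2))
E
python3 - <<'E'
from bar import *
b()
for n in('wrist','top'):
    s=snap(n); v,u=np.mgrid[0:384,0:512]; z=s['z_map']; f=192/np.tan(np.radians(float(s['vertical_fov']))/2)
    P=np.stack([(u-s['cx'])/f*z,(v-s['cy'])/f*z,z],-1); T=np.linalg.inv(s['world_to_cam']); P=P@T[:3,:3].T+T[:3,3]
    m=(z>0)&(P[...,2]>.05)&(P[...,2]<.064)&(P[...,0]>.44)&(P[...,0]<.6)&(abs(P[...,1])<.09)
    L=cv2.connectedComponentsWithStats(m.astype(np.uint8))
    for i in range(1,L[0]):
        q=P[L[1]==i]
        if len(q)>20:
            r=(q-[.6983,-.0486,0])[:,:2]@np.array([[.970,.242],[-.242,.970]]); print(n,len(q),r.min(0).round(4),r.max(0).round(4),np.percentile(r[:,0],[5,50]).round(4))
E
```

```text
Traceback (most recent call last):
  File "bar.py", line 5, in b
    print(round(st['clock'],2),'tcp',st['tool_pos'].round(4),'z',M.apply([0,0,1]).round(3),'clos',np.degrees(np.arctan2(y[1],y[0])).round(2),'to bar cm',((np.array([.5098,-.0016,.055])-g)*100).round(2),'F',st['force'].round(1),st['width'].round(3),st['qpos'].round(2))
                                                                                                                                                                                                                                   ^^^^^^^^^^^^^^^^^
AttributeError: 'float' object has no attribute 'round'
```

```bash
sed -i "s/st\['width'\].round(3)/round(st['width'],3)/" bar.py
python3 - <<'E'
from bar import *
b()
for n in('wrist','top'):
    s=snap(n); v,u=np.mgrid[0:384,0:512]; z=s['z_map']; f=192/np.tan(np.radians(float(s['vertical_fov']))/2)
    P=np.stack([(u-s['cx'])/f*z,(v-s['cy'])/f*z,z],-1); T=np.linalg.inv(s['world_to_cam']); P=P@T[:3,:3].T+T[:3,3]
    m=(z>0)&(P[...,2]>.05)&(P[...,2]<.064)&(P[...,0]>.44)&(P[...,0]<.6)&(abs(P[...,1])<.09)
    L=cv2.connectedComponentsWithStats(m.astype(np.uint8))
    for i in range(1,L[0]):
        q=P[L[1]==i]
        if len(q)>20:
            r=(q-[.6983,-.0486,0])[:,:2]@np.array([[.970,.242],[-.242,.970]]); print(n,len(q),r.min(0).round(4),r.max(0).round(4),np.percentile(r[:,0],[5,50]).round(4))
E
```

```text
21.22 tcp [ 0.5094 -0.0016  0.1528] z [ 0.087 -0.021 -0.996] clos -13.99 to bar cm [-0.01  0.01 -9.19] F [0.1 0.4 0.4] 0.231 [ 0.48  0.06 -0.6   1.93  0.07  1.09 -0.39]
wrist 1790 [-0.1999 -0.0497] [-0.1587  0.0982] [-0.1991 -0.1913]
```

The wrist depth puts the bar's centre within 1 mm of my estimate. Descend and grip.

Request:
carry_out --pt "0 0 -2.5 0 0 0 0.23" --pt "0 0 -5 0 0 0 0.23" --pt "0 0 -6.5 0 0 0 0.23" --pt "0 0 -7.5 0 0 0 0.23" --pt "0 0 -8.5 0 0 0 0.23" --pt "0 0 -9.2 0 0 0 0.23" --pt "0 0 -9.2 0 0 0 0.23" --pt "0 0 -9.2 0 0 0 0.23"

```text
clock: 21.98
tool_pos: [0.5086, -0.0016, 0.0595]
orientation: [0.034, 0.787, 0.615, 0.027]
force: [0.1, 0.3, -0.0]
width: 0.226
gripper_force: 0.0
```

```bash
python3 -c "
from bar import *
b()"
```

```text
21.98 tcp [ 0.5086 -0.0016  0.0595] z [ 0.085 -0.021 -0.996] clos -13.99 to bar cm [0.07 0.02 0.14] F [ 0.1  0.3 -0. ] 0.226 [ 0.45  0.17 -0.6   2.03  0.17  0.9  -0.48]
```

Request:
carry_out --pt "0 0 0 0 0 0 0.15" --pt "0 0 0 0 0 0 0.05" --pt "0 0 0 0 0 0 0" --pt "0 0 0 0 0 0 0" --pt "0 0 0 0 0 0 0" --pt "0 0 0 0 0 0 0" --pt "0 0 0 0 0 0 0" --pt "0 0 0 0 0 0 0" --newtons 30

```text
clock: 22.65
tool_pos: [0.5084, -0.0017, 0.0592]
orientation: [0.034, 0.787, 0.615, 0.027]
force: [0.5, 0.2, 0.2]
width: 0.008
gripper_force: 0.0
```

```bash
cat >> bar.py <<'E'
def find(names=('wrist','scene','top')):
  for n in names:
    s=snap(n); v,u=np.mgrid[0:384,0:512]; z=s['z_map']; f=192/np.tan(np.radians(float(s['vertical_fov']))/2)
    P=np.stack([(u-s['cx'])/f*z,(v-s['cy'])/f*z,z],-1); T=np.linalg.inv(s['world_to_cam']); P=P@T[:3,:3].T+T[:3,3]
    r=(P-[.6983,-.0486,0])@np.array([[.970,.242,0],[-.242,.970,0],[0,0,1]])
    m=(z>0)&(r[...,2]>.03)&(r[...,2]<.075)&(r[...,0]>-.27)&(r[...,0]<-.13)&(abs(r[...,1])<.075)
    br=s['frame'].mean(-1)
    for lo in np.arange(-.07,.07,.01):
        k=m&(r[...,1]>=lo)&(r[...,1]<lo+.01)
        if k.sum()>4: 
            h=np.histogram(r[k][:,0],bins=np.arange(-.27,-.129,.01))[0]; zz=[round(float(np.median(r[k&(r[...,0]>=a)&(r[...,0]<a+.01)][:,2])),3) if (k&(r[...,0]>=a)&(r[...,0]<a+.01)).sum()>2 else 0 for a in np.arange(-.22,-.169,.01)]
            print(n,round(lo,2),h,zz,'dark' if br[k].mean()<50 else '')
E
python3 -c "
from bar import *
b(); find()"
```

```text
22.65 tcp [ 0.5084 -0.0017  0.0592] z [ 0.085 -0.021 -0.996] clos -14.0 to bar cm [0.09 0.02 0.17] F [0.5 0.2 0.2] 0.008 [ 0.45  0.17 -0.6   2.03  0.17  0.9  -0.48]
wrist -0.01 [0 0 0 0 0 0 0 0 0 0 0 5 0 8] [0, 0, 0, 0, 0, 0] 
wrist 0.0 [ 0  0  0  0  0  0  0 98 10  0  0 97  0 30] [0, 0, 0.06, 0.057, 0, 0] 
wrist 0.01 [  0   0   0   0   0   0  11 224  20   0   1 382  31  24] [0, 0.074, 0.06, 0.057, 0, 0] 
wrist 0.02 [  0   0   0   0   0   0   0 217  14   0   0 453  45  31] [0, 0, 0.06, 0.057, 0, 0] 
wrist 0.03 [  0   0   0   0   0   0   0 227  14   0   0 472  42  35] [0, 0, 0.06, 0.057, 0, 0] 
wrist 0.04 [  0   0   0   0   0   0   0 241 156 146 133 386  48  71] [0, 0, 0.06, 0.058, 0.059, 0.059] 
wrist 0.05 [  0   0   0   0   0   0   0 245  40  41  44 499  48  34] [0, 0, 0.06, 0.057, 0.057, 0.057] 
wrist 0.06 [  0   0   0   0   0   0   0  18   0   0   0 545  55  37] [0, 0, 0.057, 0, 0, 0] 
wrist 0.07 [  0   0   0   0   0   0   0   0   0   0   0 286  25  21] [0, 0, 0, 0, 0, 0] 
scene -0.07 [ 0  0  0  0  0  0  0  0  0  0  0 12  4  7] [0, 0, 0, 0, 0, 0] 
scene -0.06 [0 0 0 0 0 0 0 0 0 0 0
[... 579 characters left out ...]
 0.057, 0, 0, 0] 
scene 0.02 [ 0  0  0  0  0  0  0 12  0  0  0 16  5  3] [0, 0, 0.056, 0, 0, 0] 
scene 0.03 [ 0  0  0  0  0  0  0 15  0  0  0 18  3  7] [0, 0, 0.058, 0, 0, 0] 
scene 0.04 [ 0  0  0  0  0  0  0 14 12 13 16 15  3  5] [0, 0, 0.057, 0.055, 0.055, 0.056] 
scene 0.05 [ 0  0  0  0  0  0  0 18  2  0  4 14  8  9] [0, 0, 0.056, 0, 0, 0.071] 
scene 0.06 [ 0  0  0  0  0  0  0  0  0  0  9 15  8 11] [0, 0, 0, 0, 0, 0.056] 
scene 0.07 [0 0 0 0 0 0 0 0 0 0 3 7 5 1] [0, 0, 0, 0, 0, 0.069] 
top -0.07 [ 0  0  0  0  0  0  0  0  0  0  0 12  2  7] [0, 0, 0, 0, 0, 0] 
top -0.06 [ 0  0  0  0  0  0  0  0  0  0  0 10  1  7] [0, 0, 0, 0, 0, 0] 
top -0.05 [0 0 0 0 0 0 0 0 0 0 0 4 1 6] [0, 0, 0, 0, 0, 0]
```

Run:
```python
from bar import *
for n in ('scene','wrist'):
    s=load(n); v,u=np.mgrid[0:384,0:512]; z=s['z_map']; f=192/np.tan(np.radians(float(s['vertical_fov']))/2)
    P=np.stack([(u-s['cx'])/f*z,(v-s['cy'])/f*z,z],-1); T=np.linalg.inv(s['world_to_cam']); P=P@T[:3,:3].T+T[:3,3]
    r=(P-[.6983,-.0486,0])@np.array([[.970,.242,0],[-.242,.970,0],[0,0,1]])
    br=s['frame'].mean(-1)
    m=(z>0)&(abs(r[...,1])<.03)&(r[...,0]>-.25)&(r[...,0]<-.165)&(r[...,2]>.02)&(r[...,2]<.11)&(br<95)
    for lo in np.arange(.02,.11,.006):
        k=m&(r[...,2]>=lo)&(r[...,2]<lo+.006)
        if k.sum(): print(n,'z',round(lo,3),k.sum(),'rx',r[k][:,0].min().round(3),r[k][:,0].max().round(3),'ry',r[k][:,1].min().round(3),r[k][:,1].max().round(3),'br',br[k].mean().round())
s=load('scene'); c=w2px(s,np.array([.5084,-.0017,.055])); u0,v0=map(int,c); print(c)
g=s['frame'].mean(-1)[v0-22:v0+14,u0-30:u0+24].astype(int)
for row in g[::1]: print(''.join(' .:-=+*#%@'[min(9,x//26)] for x in row))
```

```text
scene z 0.056 1 rx -0.197 -0.197 ry -0.001 -0.001 br 89.0
scene z 0.068 11 rx -0.203 -0.189 ry 0.007 0.012 br 41.0
scene z 0.074 12 rx -0.205 -0.189 ry 0.006 0.01 br 26.0
scene z 0.08 17 rx -0.205 -0.189 ry -0.007 0.012 br 23.0
scene z 0.086 12 rx -0.207 -0.191 ry 0.006 0.011 br 26.0
scene z 0.092 19 rx -0.207 -0.191 ry 0.0 0.01 br 19.0
scene z 0.098 11 rx -0.209 -0.188 ry 0.007 0.012 br 27.0
scene z 0.104 21 rx -0.211 -0.188 ry 0.007 0.011 br 22.0
wrist z 0.068 3 rx -0.204 -0.192 ry 0.01 0.011 br 33.0
wrist z 0.074 88 rx -0.204 -0.188 ry 0.01 0.012 br 18.0
wrist z 0.08 105 rx -0.205 -0.188 ry 0.01 0.012 br 21.0
wrist z 0.086 108 rx -0.205 -0.189 ry 0.01 0.012 br 22.0
wrist z 0.092 113 rx -0.204 -0.191 ry 0.008 0.012 br 24.0
wrist z 0.098 67 rx -0.204 -0.192 ry 0.009 0.012 br 19.0
wrist z 0.104 2 rx -0.193 -0.193 ry 0.011 0.012 br 7.0
(np.float64(277.4700378420018), np.float64(219.21618894134002))
:-----------:---:--:--............=+- .............=**
:::::::::::---------::...........:--...............-+*
------::::::::::::::.............::-:..............-++
===========::::.:--:.: .
[... 1090 characters left out ...]
--+***********==+***********************
===========----=+***********+=************************
===========----=+**********+==************************
==========-----=+**********+++************************
==========-----=+**********+==************************
==========-----=+**********+==+***********************
==========-----=+**********+=+************************
==========-----=+**********+==************************
==========-----=+**********+==************************
==========-----=+**********+=++***********************
+=========-----=***********+==************************
*+========-----=***********+==************************
*+========-----=***********+=+************************
```

The depth shows the fingertips at z ≈ 0.068 while the TCP reads 0.059, so the jaws closed just above the bar without touching it. I open, check the body clearance and go lower.

Request:
carry_out --pt "0.07 0 0 0 0 0 0.1" --pt "0.07 0 0 0 0 0 0.23" --pt "0.07 0 0 0 0 0 0.23" --pt "0.07 0 0 0 0 0 0.23" --pt "0.07 0 0 0 0 0 0.23" --pt "0.07 0 0 0 0 0 0.23" --pt "0.07 0 0 0 0 0 0.23" --pt "0.07 0 0 0 0 0 0.23"

```text
clock: 23.47
tool_pos: [0.509, -0.0017, 0.0592]
orientation: [0.034, 0.787, 0.615, 0.027]
force: [0.3, 0.6, -0.6]
width: 0.229
gripper_force: 0.0
```

```bash
cat > fing.py <<'E'
from bar import *
def fing():
  b()
  st=manip.sense()
  for n in ('scene','wrist'):
    s=snap(n); v,u=np.mgrid[0:384,0:512]; z=s['z_map']; f=192/np.tan(np.radians(float(s['vertical_fov']))/2)
    P=np.stack([(u-s['cx'])/f*z,(v-s['cy'])/f*z,z],-1); T=np.linalg.inv(s['world_to_cam']); P=P@T[:3,:3].T+T[:3,3]
    r=(P-np.r_[st['tool_pos'][:2],0])@np.array([[.970,.242,0],[-.242,.970,0],[0,0,1]]); br=s['frame'].mean(-1)
    for a,c in ((-.11,-.06),(-.06,-.035),(-.035,0),(0,.032),(.035,.06),(.06,.11)):
        k=(z>0)&(abs(r[...,1])<(.014 if abs(a+c)<.06 else .05))&(r[...,0]>a)&(r[...,0]<c)&(r[...,2]>.03)&(r[...,2]<.25)&(br<45)
        if k.sum()>5: print(n,'rx',a,c,k.sum(),'zmin',np.percentile(r[k][:,2],[0,3,15]).round(3),'rx',np.percentile(r[k][:,0],[2,98]).round(3))
E
python3 -c "
from fing import *
fing()"
```

```text
23.47 tcp [ 0.509  -0.0017  0.0592] z [ 0.084 -0.021 -0.996] clos -14.0 to bar cm [0.03 0.02 0.18] F [ 0.3  0.6 -0.6] 0.229 [ 0.45  0.17 -0.6   2.02  0.17  0.9  -0.48]
scene rx -0.11 -0.06 488 zmin [0.135 0.147 0.17 ] rx [-0.101 -0.061]
scene rx -0.06 -0.035 423 zmin [0.142 0.149 0.161] rx [-0.059 -0.035]
scene rx -0.035 0 77 zmin [0.07  0.072 0.082] rx [-0.024 -0.013]
scene rx 0 0.032 116 zmin [0.07  0.079 0.095] rx [0.004 0.03 ]
scene rx 0.035 0.06 140 zmin [0.156 0.163 0.181] rx [0.035 0.06 ]
scene rx 0.06 0.11 298 zmin [0.091 0.159 0.182] rx [0.061 0.083]
wrist rx -0.11 -0.06 3631 zmin [0.134 0.137 0.14 ] rx [-0.087 -0.06 ]
wrist rx -0.06 -0.035 11695 zmin [0.144 0.153 0.162] rx [-0.059 -0.035]
wrist rx -0.035 0 806 zmin [0.072 0.076 0.085] rx [-0.021 -0.011]
wrist rx 0 0.032 1653 zmin [0.075 0.081 0.098] rx [0.006 0.032]
wrist rx 0.035 0.06 4067 zmin [0.03  0.161 0.181] rx [0.035 0.056]
wrist rx 0.06 0.11 4098 zmin [0.148 0.15  0.153] rx [0.069 0.074]
```

Request:
carry_out --pt "0.1 -0.03 0 0 0 0 0.23" --pt "0.19 -0.05 -0.4 0 0 0 0.23" --pt "0.19 -0.05 -0.9 0 0 0 0.23" --pt "0.19 -0.05 -1.4 0 0 0 0.23" --pt "0.19 -0.05 -1.8 0 0 0 0.23" --pt "0.19 -0.05 -2.2 0 0 0 0.23" --pt "0.19 -0.05 -2.6 0 0 0 0.23" --pt "0.19 -0.05 -2.6 0 0 0 0.23"

```text
clock: 24.23
tool_pos: [0.5103, -0.0022, 0.0322]
orientation: [0.034, 0.787, 0.615, 0.026]
force: [-0.2, 0.6, 0.1]
width: 0.23
gripper_force: 0.0
```

```bash
python3 -c "
from fing import *
fing()"
```

```text
24.23 tcp [ 0.5103 -0.0022  0.0322] z [ 0.083 -0.021 -0.996] clos -13.99 to bar cm [-0.1   0.07  2.88] F [-0.2  0.6  0.1] 0.23 [ 0.44  0.22 -0.59  2.04  0.21  0.85 -0.51]
scene rx -0.11 -0.06 459 zmin [0.106 0.12  0.144] rx [-0.101 -0.061]
scene rx -0.06 -0.035 396 zmin [0.115 0.124 0.142] rx [-0.059 -0.036]
scene rx -0.035 0 70 zmin [0.045 0.045 0.056] rx [-0.023 -0.013]
scene rx 0 0.032 122 zmin [0.047 0.052 0.069] rx [0.004 0.031]
scene rx 0.035 0.06 125 zmin [0.129 0.151 0.153] rx [0.036 0.06 ]
scene rx 0.06 0.11 286 zmin [0.125 0.138 0.157] rx [0.06  0.082]
wrist rx -0.11 -0.06 3575 zmin [0.108 0.11  0.113] rx [-0.087 -0.06 ]
wrist rx -0.06 -0.035 11029 zmin [0.118 0.126 0.136] rx [-0.059 -0.035]
wrist rx -0.035 0 803 zmin [0.046 0.049 0.059] rx [-0.021 -0.011]
wrist rx 0 0.032 1597 zmin [0.049 0.054 0.071] rx [0.006 0.032]
wrist rx 0.035 0.06 4149 zmin [0.125 0.137 0.154] rx [0.035 0.056]
wrist rx 0.06 0.11 4065 zmin [0.122 0.123 0.126] rx [0.07  0.074]
```

Request:
carry_out --pt "0 0 -0.3 0 0 0 0.23" --pt "0 0 -0.3 0 0 0 0.15" --pt "0 0 -0.3 0 0 0 0.05" --pt "0 0 -0.3 0 0 0 0" --pt "0 0 -0.3 0 0 0 0" --pt "0 0 -0.3 0 0 0 0" --pt "0 0 -0.3 0 0 0 0" --pt "0 0 -0.3 0 0 0 0" --newtons 30

```text
clock: 25.0
tool_pos: [0.5109, -0.0022, 0.0302]
orientation: [0.034, 0.787, 0.615, 0.027]
force: [-0.8, 1.1, -0.4]
width: 0.116
gripper_force: 30.0
```

Bar gripped (10 mm). Pull.

Request:
carry_out --pt "-0.4 0.1 0 0 0 0 0" --pt "-1 0.25 0 0 0 0 0" --pt "-1.7 0.42 0 0 0 0 0" --pt "-2.4 0.6 0 0 0 0 0" --pt "-3.1 0.77 0 0 0 0 0" --pt "-3.8 0.95 0 0 0 0 0" --pt "-4.5 1.12 0 0 0 0 0" --pt "-4.6 1.15 0 0 0 0 0"

```text
clock: 25.67
tool_pos: [0.4635, 0.0096, 0.0302]
orientation: [0.034, 0.787, 0.615, 0.026]
force: [0.9, 0.7, -2.1]
width: 0.114
gripper_force: 30.0
```

Request:
carry_out --pt "-0.15 0.04 0 0 0 0 0" --pt "-0.3 0.07 0 0 0 0 0" --pt "-0.4 0.1 0 0 0 0 0" --pt "-0.5 0.12 0 0 0 0 0" --pt "-0.55 0.14 0 0 0 0 0" --pt "-0.6 0.15 0 0 0 0 0" --pt "-0.65 0.16 0 0 0 0 0" --pt "-0.65 0.16 0 0 0 0 0"

```text
clock: 26.33
tool_pos: [0.4596, 0.0106, 0.0303]
orientation: [0.035, 0.787, 0.615, 0.028]
force: [7.2, -1.9, -9.0]
width: 0.117
gripper_force: 30.0
```

```bash
python3 -c "
from bar import *
b(); st=manip.sense(); print('pulled mm',((np.array([.5109,-.0022])-st['tool_pos'][:2])@[.970,-.242]*1000).round(1),'F along',(st['force']@[.970,-.242,0]).round(1))"
```

```text
26.33 tcp [0.4596 0.0106 0.0303] z [ 0.087 -0.021 -0.996] clos -14.02 to bar cm [ 4.97 -1.21  3.07] F [ 7.2 -1.9 -9. ] 0.117 [ 0.45  0.12 -0.62  2.16  0.14  0.81 -0.5 ]
pulled mm 52.9 F along 7.4
```

Request:
carry_out --pt "-0.1 0.025 0 0 0 0 0" --pt "-0.2 0.05 0 0 0 0 0" --pt "-0.3 0.075 0 0 0 0 0" --pt "-0.3 0.075 0 0 0 0 0" --pt "-0.3 0.075 0 0 0 0 0" --pt "-0.3 0.075 0 0 0 0 0" --pt "-0.3 0.075 0 0 0 0 0" --pt "-0.3 0.075 0 0 0 0 0"

```text
clock: 27.0
tool_pos: [0.4596, 0.0107, 0.0306]
orientation: [0.036, 0.787, 0.615, 0.03]
force: [25.2, -5.3, -28.7]
width: 0.115
gripper_force: 30.0
```

```bash
python3 -c "
from bar import *
b(); st=manip.sense(); print('pulled mm',((np.array([.5109,-.0022])-st['tool_pos'][:2])@[.970,-.242]*1000).round(1),'F along',(st['force']@[.970,-.242,0]).round(1))"
```

```text
27.0 tcp [0.4596 0.0107 0.0306] z [ 0.092 -0.02  -0.996] clos -14.07 to bar cm [ 4.97 -1.22  3.03] F [ 25.2  -5.3 -28.7] 0.115 [ 0.45  0.11 -0.62  2.16  0.14  0.81 -0.5 ]
pulled mm 52.9 F along 25.7
```

End stop confirmed: the tray holds still while the force rises. Ease off, release, lift away.

Request:
carry_out --pt "0.2 -0.05 0 0 0 0 0" --pt "0.3 -0.075 0 0 0 0 0" --pt "0.3 -0.075 0 0 0 0 0.1" --pt "0.3 -0.075 0 0 0 0 0.23" --pt "0.3 -0.075 0 0 0 0 0.23" --pt "0.3 -0.075 0 0 0 0 0.23" --pt "0.3 -0.075 0 0 0 0 0.23" --pt "0.3 -0.075 0 0 0 0 0.23"

```text
clock: 27.67
tool_pos: [0.4583, 0.011, 0.0302]
orientation: [0.034, 0.787, 0.615, 0.027]
force: [-0.2, -0.1, -0.3]
width: 0.227
gripper_force: 0.0
```

Request:
carry_out --pt "-0.03 0.01 0.4 0 0 0 0.23" --pt "-0.1 0.03 1.2 0 0 0 0.23" --pt "-0.2 0.05 2.4 0 0 0 0.23" --pt "-0.4 0.1 4.5 0 0 0 0.23" --pt "-0.6 0.15 7.5 0 0 0 0.23" --pt "-0.8 0.2 10.5 0 0 0 0.23" --pt "-0.8 0.2 14 0 0 0 0.23" --pt "-0.8 0.2 17 0 0 0 0.23"

```text
clock: 28.33
tool_pos: [0.4502, 0.0134, 0.2032]
orientation: [0.035, 0.787, 0.615, 0.027]
force: [0.7, -0.4, -0.1]
width: 0.231
gripper_force: 0.0
```

Run:
```python
from bar import *
b(); find(('scene',))
s=load('scene'); v,u=np.mgrid[0:384,0:512]; z=s['z_map']; f=192/np.tan(np.radians(float(s['vertical_fov']))/2)
P=np.stack([(u-s['cx'])/f*z,(v-s['cy'])/f*z,z],-1); T=np.linalg.inv(s['world_to_cam']); P=P@T[:3,:3].T+T[:3,3]
m=(z>0)&(P[...,2]>.1)&(P[...,2]<.136)&(np.hypot(P[...,0]-.507,P[...,1]-.261)<.03)
print('handle',m.sum(),P[m].max(0).round(4),cv2.minAreaRect(P[m][:,:2].astype(np.float32)*1000))
```

```text
28.33 tcp [0.4502 0.0134 0.2032] z [ 0.086 -0.021 -0.996] clos -13.95 to bar cm [  5.91  -1.48 -14.22] F [ 0.7 -0.4 -0.1] 0.231 [ 0.5  -0.13 -0.6   1.97 -0.05  1.19 -0.32]
scene -0.07 [ 0  0  0  0  0  3 11  6  4  4  8 10 11  4] [0.072, 0.072, 0.032, 0.031, 0.043, 0.045] 
scene -0.06 [ 0  4  8  1  2  6 14  4  3  8 13 14 12 12] [0.07, 0.071, 0.031, 0.031, 0.044, 0.045] 
scene -0.05 [ 0  5 12 15 10 12 12  4  6 15 14 11 13 13] [0.063, 0.071, 0.031, 0.036, 0.045, 0.047] 
scene -0.04 [ 0  4 15  0  0  6 13  3 12 17 13  9 13 12] [0.072, 0.071, 0.032, 0.038, 0.044, 0.044] 
scene -0.03 [ 0  2  8  0  0  6 13  2  5 19 13 16 11 18] [0.071, 0.071, 0, 0.032, 0.04, 0.046] 
scene -0.02 [ 0  4  9  0  0  6 16  5  4  6 24 26 22 16] [0.072, 0.071, 0.031, 0.031, 0.037, 0.039] 
scene -0.01 [ 0  4 10  0  0  7 14  3  6  7  8  6  4  2] [0.071, 0.07, 0.031, 0.03, 0.031, 0.031] 
scene 0.0 [ 0  5 10  0  0  6 12  6  1  4  1  3  0  5] [0.071, 0.071, 0.031, 0, 0.03, 0] 
scene 0.01 [ 0  5 11  0  0  7 17 10  4  2  6  8  9  4] [0.072, 0.072, 0.031, 0.031, 0, 0.045] 
scene 0.02 [ 0  7 12  0  0  5 13  8  5 10 15 17 16 10] [0.07, 0.071, 0.031, 0.033, 0.044, 0.045] 
scene 0.03 [ 0  3 10  0  0  7 14  7  8 12 11 17 13 15] [0.071, 0.07, 0.03, 0.041, 0.045, 0.045] 
scene 0.04 [ 0  4 18 13 15 13 17  7 10 14 16 12 13 15] [0.057, 0.071, 0.03, 0.041, 0.045, 0.045] 
scene 0.05 [ 0  4 15  3  1  6 14  5  6 19 17 15 13 19] [0.071, 0.071, 0.032, 0.034, 0.043, 0.045] 
scene 0.06 [ 0  0  0  0  0  3 18  6  7 17 30 18 25 25] [0.072, 0.072, 0.031, 0.031, 0.037, 0.042] 
scene 0.07 [ 0  0  0  0  0  2  9  2  4  1  6 15  9  6] [0, 0.071, 0, 0.031, 0, 0.033] 
handle 187 [0.5166 0.2748 0.132 ] ((506.5556945800781, 261.3293762207031), (12.795676231384277, 25.51516342163086), 23.448251724243164)
```

The bar is 53 mm further out (85 mm in total), the pin stands in its well, and the arm is clear. Handing in.

```bash
python3 -c "
from plant import manip
print(manip.close_job())"
```

```text
the job is handed in; nothing more can be done
None
```

I pressed the catch (middle hole) until the tray popped out, put the pin back in its well and pulled the tray to its end stop (about 85 mm); one board got a light touch of about 12 N, and the job was handed in after about 28 s.

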